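# Load a square lid into its marking jig and date-stamp it

### The arm

A 6-joint arm with a two-finger parallel gripper is mounted at the origin on the work surface; the furniture and walls round the work are solid. World frame = base frame: x ahead of the robot, y to its left, z up, the work surface at z = 0. Lengths are in m, angles in rad, forces in N, time in s.
With the tool pointing down it reaches from about 0.425 to 0.95 m from the base axis. Payload 14.7 kg.
Tool frame: the origin (TCP) lies on the centre line of the jaws, within the pads' length; the fingertips stand 17 mm ahead of it and the grasp point (between the pads) lies 2 mm behind it; z points along the fingers, y is the direction in which the jaws open and shut (so a half turn about z gives the same grasp; the last joint's range is limited). The gripper opens to 85 mm and grips with 20 to 120 N. Pads are 22 mm wide; open, the fingers measure 114 mm over their backs; the gripper's body (76 mm by 85 mm) begins 54 mm behind the grasp point. The pads swing forward as they close: fully open they stand 13 mm farther back than shut.
Start: joints at [-1.163, 0.48, 1.596, -0, 1.065, -0.047], TCP at [0.286, -0.584, 0.248] pointing down, gripper open.
Joint ranges: [-2.75, 2.75], [-0.82, 2.05], [0.23, 2.67], [-1.56, 4.7], [0.09, 2.69], [-2.92, 2.92]. Speed limits (rad/s): [1.89, 1.89, 2.39, 3.01, 3.01, 3.01].

### API

Orientations are given as a 3x3 rotation matrix whose columns are the frame's x, y, z axes.
In Python, from rig import env gives the robot as it stands.
- The arm moves only by the tool step_arm, never from a script. Its argument "plan" is a list of rows, each a list of 3 entries, a list of its own where there are three numbers: the shift along the tool's x, y, z in cm, then the turn, a rotation vector about the tool's x, y, z in degrees, then the opening, from 0 (shut) to 1 (fully open). In form: [[[x, y, z], [wx, wy, wz], jaw], ...]. A call has 1 to 8 rows; each row is the pose to reach, as a shift and turn from the pose measured when the call began, along the tool's axes at that moment; what a row does not reach only later rows make up. A row lasts 1/12 s, in which the tool goes at most 41.7 mm and 7.16 degrees, less where a joint would pass 70% of its speed; a pose out of reach is approached as far as the arm can. A call with a gripper value outside its range is refused whole. The fingers move at their own pace and stop on an object; the grip force is fixed at half the most. Time passes only in rows, so rows that repeat a pose let the fingers close. It gives the time, the measured TCP pose, the force and the opening at its end, in the units of the state.
- env.get_obs(): the state, without advancing time (a new reading comes with each control period).
- env.read_camera(name): name is "scene" or "top"; returns a dict with "color" (420x560x3 uint8, red, green, blue), "camera_matrix" (3x3 intrinsics, pixels), "origin" and "orientation" of the camera in the world. Camera axes: x right, y up, looking along -z (the intrinsics and any distortion apply to the point x, -y, -z); pixel columns grow to the right and rows downward; lengths in m; the calibration is good to about 2 mm. A picture is of the moment at which its call begins. There is no depth.
- env.job_done(): hands the job in, once; it reports no verdict.
The state is a dict: "time_s": time; "qpos": joint angles; "joint_velocities": joint speeds; "joint_torque": joint torques, N m; "tool_pos": TCP position; "orientation": TCP orientation; "contact_force": force on the tool from outside, world axes, zero at the start; "wrist_torque": the same for the moment, N m; "finger_gap": finger opening in m.
Only numpy, scipy, OpenCV 4.12 (cv2) and the standard library are available. Lean on these libraries where they do the work, as an engineer would, in place of code of your own. Each camera call takes 0.05 s, during which the arm holds its last target.

### The job

Lay the square wooden lid, wood side up, down flat in the square pocket of the aluminium jig. Then press the date stamp upright onto the middle of the lid, keeping it there for about half a second, and stand the stamp back upright on the closed ink pad where it was standing. Handle the stamp without tipping it over, and leave the round lid, the small carton and the brass weight where they are.

Things in the scene. Friction and masses are not known exactly. Their poses are not given: they have to be found in the camera images.
- lid_square: square jar lid of pale wood with a thin cork liner below, 60 x 60 mm, 16 mm thick, loose, lying flat on the table, wood side up. Origin: centre of its underside; x and y along its sides, z up out of the wood face
- lid_round: round jar lid of the same make, 60 mm in diameter, 16 mm thick, loose, lying flat on the table; not to be used. Origin: centre of its underside. The two lids may have swapped places
- jig: aluminium block fixed to the table, 100 mm (its x) by 180 mm (its y), 18 mm high, with a square and a round pocket in its top, side by side along its y; the pocket floors are dark rubber. Origin: centre of its underside, z up
- pocket_square (a point): middle of the floor of the jig's square pocket, which is 64 x 64 mm and 6 mm deep (floor 12 mm above the table) with a 2 mm chamfer round its mouth; its sides run along the jig's x and y. A seated lid stands 10 mm proud of the jig. Lies at +43 mm on the jig's y; axes as the jig's
- pocket_round (a point): middle of the floor of the jig's round pocket, 64 mm in diameter, 6 mm deep; stays empty. Lies at -43 mm on the jig's y
- date_stamp: self-standing hand date stamp, foot about 30 x 42 mm (its x and y), 88 mm tall, black foot, grey middle and black knob on top; loose, 0.12 kg, standing upright on the ink pad. Origin: centre of the foot's underside (the stamping face), z up to the knob
- ink_pad: closed flat ink pad tin, 56 x 86 mm (its x and y), 16 mm high, fixed to the table. Origin: centre of its underside
- small_carton: small closed cardboard carton, 66 x 48 mm (its x and y), 50 mm high, loose; a bystander. Origin: centre of its underside
- calib_weight: brass weight with a knob, 29 mm in diameter, 48 mm high, loose; a bystander. Origin: centre of its underside
There are look-alikes about, which are no part of the job. Leave any blue or pink look-alike of the lid_square alone.

How it is judged:
By the outcome, as a careful person would: the job done as asked, in the order asked, and still so for the second after the job is handed in, with the robot touching nothing.
It also fails if it takes over 64 s, if anything falls off the work surface, if the arm or the gripper's body presses on something with over 40 N, if the wrist force passes 120 N, or if a joint passes its speed limit or range.

## Working session

There is one attempt and no reset: what is moved stays moved. The work goes in short steps, Python scripts to look and compute and a tool call to move; the robot and the scene stay as the last step left them, time stands still between calls to the robot, and variables do not carry over. Pictures are saved under pics/ and viewed, and the job is handed in when it is done.

Besides the shell and the picture viewer there is one more tool, called after "Call:" as name(argument=value, ...) on one line, values as JSON. step_arm: Moves the arm, as the interface text tells. Its arguments: {"type":"object","properties":{"plan":{"type":"array"}},"required":["plan"]}

```bash
mkdir -p pics; ls; python3 - <<'E'
from rig import env
import cv2,json
o=env.get_obs();print(o)
for n in("scene","top"):
    c=env.read_camera(n);cv2.imwrite(f"pics/{n}0.png",cv2.cvtColor(c["color"],cv2.COLOR_RGB2BGR));print({k:v for k,v in c.items() if k!="color"})
E
```

```text
pics
{'time_s': 0.0, 'qpos': array([-1.16260855e+00,  4.80813278e-01,  1.59685989e+00,  1.26922334e-05,
        1.06510516e+00, -4.65747548e-02]), 'joint_velocities': array([-0.00089698, -0.00155568, -0.00037362, -0.00048279,  0.0003626 ,
        0.00113732]), 'joint_torque': array([-4.34439979e-03, -9.50667787e+01, -4.30187094e+01, -5.34387364e-04,
        1.21546467e-02,  3.92486231e-05]), 'tool_pos': array([ 0.28539589, -0.58356534,  0.24768963]), 'orientation': array([[ 8.98368081e-01,  4.39243189e-01, -4.60458906e-04],
       [ 4.39243425e-01, -8.98367419e-01,  1.09267091e-03],
       [ 6.62869752e-05, -1.18387421e-03, -9.99999297e-01]]), 'contact_force': array([-0.12298077,  0.59670213, -0.15678173]), 'wrist_torque': array([-0.0049035 , -0.03550671,  0.01084049]), 'finger_gap': 0.08534630324995822}
{'camera_matrix': array([[526.35701243,   0.        , 277.37633424],
       [  0.        , 526.35701243, 206.75427117],
       [  0.        ,   0.        ,   1.        ]]), 'origin': array([-0.42021124, -0.91842435,  0.69922411]), 'orientation': array([[ 0.68340013,  0.36507791, -0.63220438],
       [-0.72961068,  0.31171662, -0.60868793],
       [-0.02514991,  0.87724048,  0.47939192]])}
{'camera_matrix': array([[447.22687353,   0.        , 274.9171602 ],
       [  0.        , 447.22687353, 215.21507998],
       [  0.        ,   0.        ,   1.        ]]), 'origin': array([ 0.36429784, -0.06689041,  1.418112  ]), 'orientation': array([[-0.00780513,  0.99629217, -0.08567955],
       [-0.99993934, -0.00711029,  0.00841196],
       [ 0.00777156,  0.08574001,  0.99628723]])}
```

View pics/scene0.png

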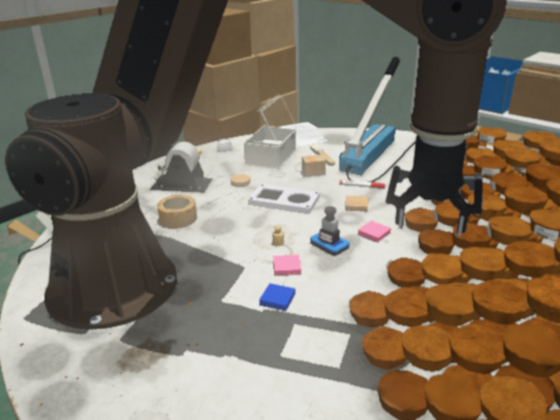

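View pics/top0.png

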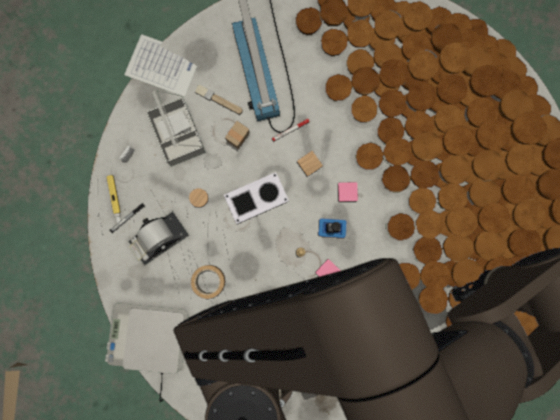

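The top view shows the square lid at about (310,163), the round lid (198,198), the jig (257,198, square pocket on its left), the stamp on its pad (333,228), the weight (300,252) and the carton (237,134). I'll enlarge crops of both views next.

```bash
python3 - <<'E'
import cv2
t=cv2.imread("pics/top0.png");s=cv2.imread("pics/scene0.png")
cv2.imwrite("pics/tc1.png",cv2.resize(t[140:250,215:365],None,fx=5.33,fy=5.33,interpolation=cv2.INTER_CUBIC)[:600,:800])
cv2.imwrite("pics/sc1.png",cv2.resize(s[145:265,225:400],None,fx=4.5,fy=4.5,interpolation=cv2.INTER_CUBIC))
E
```

```text
(no output)
```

View pics/tc1.png

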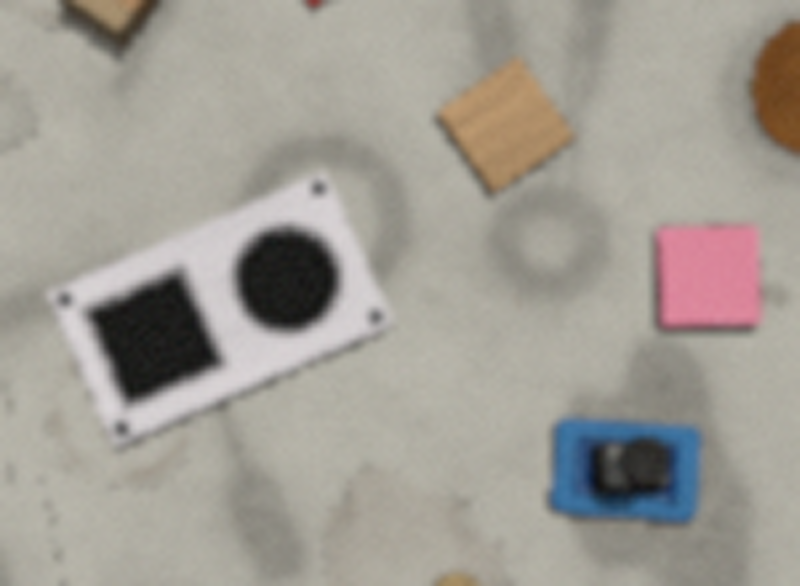

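View pics/sc1.png

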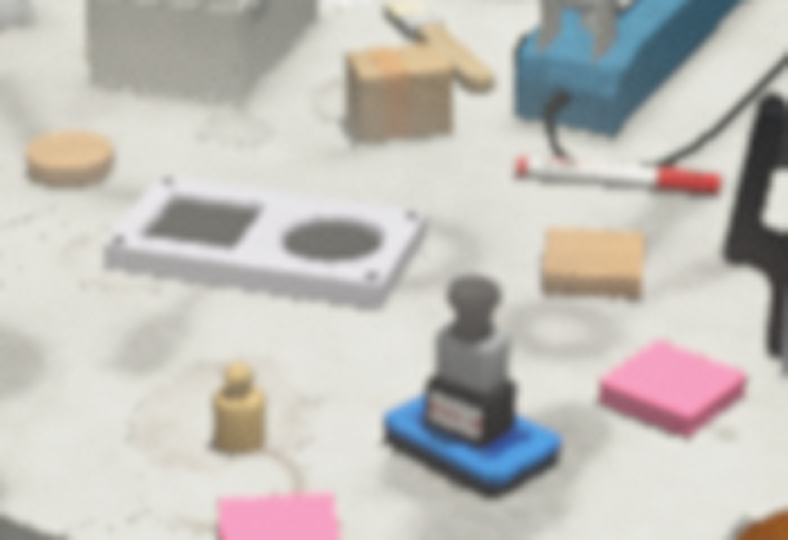

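```bash
cat > h.py <<'E'
import numpy as np
from scipy.optimize import least_squares
CAM={"scene":(np.array([[526.35701243,0,277.37633424],[0,526.35701243,206.75427117],[0,0,1]]),np.array([-0.42021124,-0.91842435,0.69922411]),np.array([[0.68340013,0.36507791,-0.63220438],[-0.72961068,0.31171662,-0.60868793],[-0.02514991,0.87724048,0.47939192]])),
"top":(np.array([[447.22687353,0,274.9171602],[0,447.22687353,215.21507998],[0,0,1]]),np.array([0.36429784,-0.06689041,1.418112]),np.array([[-0.00780513,0.99629217,-0.08567955],[-0.99993934,-0.00711029,0.00841196],[0.00777156,0.08574001,0.99628723]]))}
def proj(n,P):
    K,o,R=CAM[n];c=(np.atleast_2d(P)-o)@R*[1,-1,-1];u=c@K.T;return u[:,:2]/u[:,2:]
def back(n,px,z):
    K,o,R=CAM[n];d=np.linalg.solve(K,np.c_[np.atleast_2d(px),np.ones(len(np.atleast_2d(px)))].T).T*[1,-1,-1]@R.T
    return o+d*((z-o[2])/d[:,2:])
def crop(uv,x0,y0,f): return (np.array(uv,float)+.5)/f-.5+[x0,y0]
E
python3 - <<'E'
from h import *
T=lambda uv:crop(uv,215,140,5.33); S=lambda uv:crop(uv,225,145,4.5)
def rep(n,P):
    P=P[:,:2];e=np.roll(P,-1,0)-P;print(n,"ctr",P.mean(0).round(4),"sides",np.linalg.norm(e,axis=1).round(4),"ang",np.degrees(np.arctan2(e[:,1],e[:,0])).round(1))
rep("lid T",back("top",T([(518,58),(574,137),(494,194),(438,118)]),.016))
rep("jig T",back("top",T([(48,292),(325,168),(395,320),(118,442)]),.018))
rep("sqp T",back("top",T([(88,312),(182,268),(224,362),(127,402)]),.018))
rep("pad T",back("top",T([(556,422),(698,430),(692,520),(552,510)]),.016))
print("knob T",back("top",T([(646,465)]),.104),"round",back("top",T([(288,277)]),.016))
rep("jig S",back("scene",S([(168,178),(428,215),(380,292),(105,250)]),.018))
rep("lid S",back("scene",S([(546,229),(645,233),(640,282),(541,264)]),.016))
rep("pad S",back("scene",S([(440,395),(560,437),(495,478),(386,420)]),.016))
print("knob S",back("scene",S([(474,288)]),.104), back("scene",S([(474,360)]),.06))
print("weight",back("top",[(300,252)],.048),"carton",back("top",[(237,134)],.05))
E
python3 - <<'E'
import cv2
s=cv2.imread("pics/scene0.png")
cv2.imwrite("pics/sc2.png",cv2.resize(s[185:265,300:360],None,fx=7,fy=7,interpolation=cv2.INTER_CUBIC))
t=cv2.imread("pics/top0.png")
cv2.imwrite("pics/tc2.png",cv2.resize(t[205:250,305:365],None,fx=12,fy=12,interpolation=cv2.INTER_CUBIC))
E
```

```text
lid T ctr [ 0.6496 -0.1901] sides [0.0582 0.0591 0.0566 0.0603] ang [-145.8  125.2   35.4  -53.2]
jig T ctr [ 0.5433 -0.0202] sides [0.18   0.0999 0.1785 0.0983] ang [ -66.  -156.   113.5   24.9]
sqp T ctr [0.5252 0.0192] sides [0.0613 0.0613 0.0618 0.0583] ang [ -65.1 -156.3  112.1   23.2]
pad T ctr [ 0.4437 -0.257 ] sides [0.084  0.0533 0.0826 0.052 ] ang [-93.6 175.   85.5  -3.5]
knob T [[ 0.44167162 -0.25705408  0.104     ]] round [[ 0.56005188 -0.05943405  0.016     ]]
jig S ctr [ 0.5356 -0.0262] sides [0.1761 0.1045 0.1769 0.105 ] ang [ -67.2 -156.6  113.    22.9]
lid S ctr [ 0.6478 -0.1916] sides [0.0608 0.0637 0.0615 0.0463] ang [ -54.7 -148.1  108.9   32.9]
pad S ctr [ 0.4375 -0.2619] sides [0.0756 0.054  0.0794 0.0396] ang [-83.7 178.   85.3  -8.5]
knob S [[ 0.43785787 -0.26217721  0.104     ]] [[ 0.43939862 -0.26223332  0.06      ]]
weight [[ 0.36880015 -0.15419939  0.048     ]] carton [[0.73688538 0.03776912 0.05      ]]
```

View pics/sc2.png

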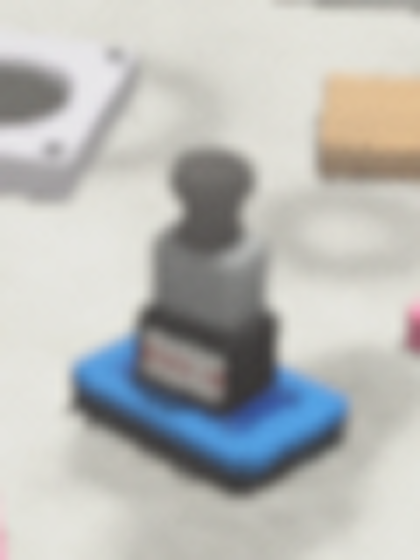

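View pics/tc2.png

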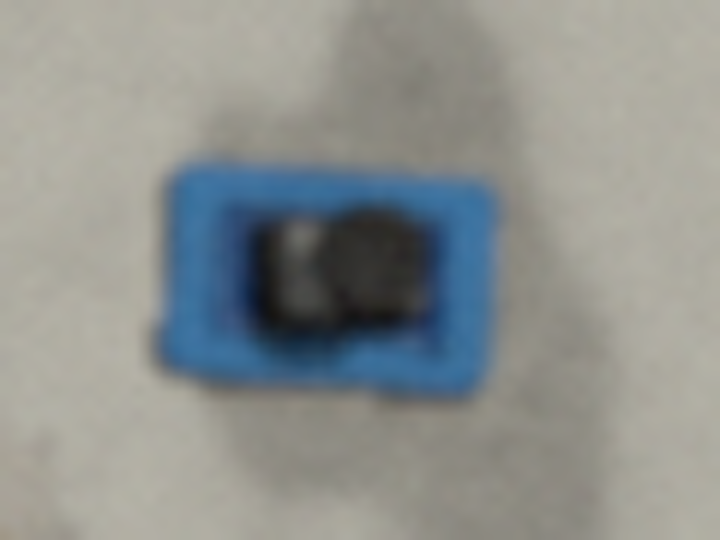

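```bash
python3 - <<'E'
from h import *
import cv2
s=cv2.imread("pics/scene0.png")
p=np.array([.28539589,-.58356534,.24768963]);y=np.array([.43924,-.89837,-.00118])
big=cv2.resize(s[160:250,370:490],None,fx=6.5,fy=6.5,interpolation=cv2.INTER_CUBIC)
for dz,c in((-.004,(0,0,255)),(-.017,(0,255,0)),(-.030,(255,0,0))):
    for sg in(-1,1):
        for w in(.0427,.057):
            q=proj("scene",p+sg*w*y+[0,0,dz])[0];u=((q-[370,160]+.5)*6.5-.5).astype(int);cv2.circle(big,tuple(map(int,u)),3,c,-1)
cv2.imwrite("pics/tip.png",big)
E
```

```text
(no output)
```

View pics/tip.png

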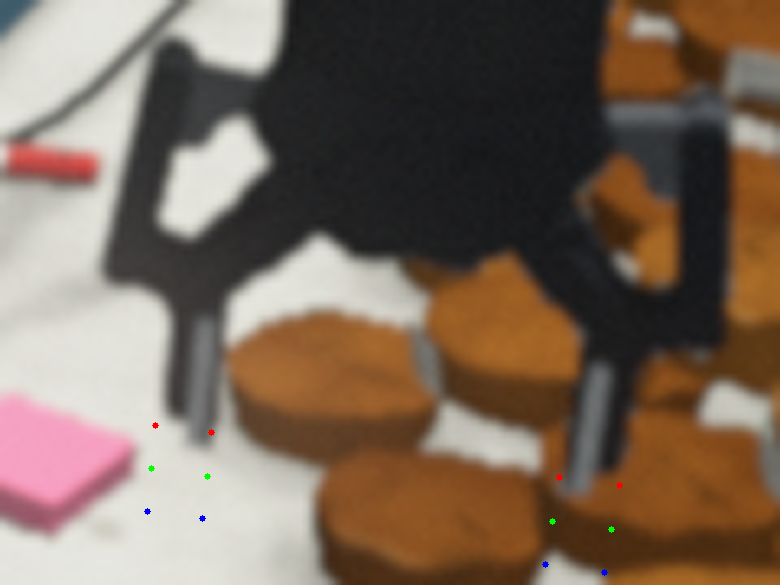

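```bash
cat > go.py <<'E'
import sys
from h import *
from rig import env
from scipy.spatial.transform import Rotation as Rn
# usage: x y z jawangle(deg of tool y in world)
def go(x,y,z,a):
    o=env.get_obs();R=o["orientation"];p=o["tool_pos"]
    ya=np.array([np.cos(np.radians(a)),np.sin(np.radians(a)),0])
    if ya@R[:,1]<0: ya=-ya
    za=np.array([0,0,-1.]);Rt=np.c_[np.cross(ya,za),ya,za]
    print("t",round(o["time_s"],2),"p",p.round(4),"jaw",np.degrees(np.arctan2(R[1,1],R[0,1])).round(2),"tilt",R[:,2].round(4),"F",o["contact_force"].round(2),"M",o["wrist_torque"].round(2),"gap",round(o["finger_gap"],4),"q",o["qpos"].round(2))
    print("shift cm",(R.T@(np.array([x,y,z])-p)*100).round(2),"turn",np.degrees(Rn.from_matrix(R.T@Rt).as_rotvec()).round(2))
go(*map(float,sys.argv[1:5]))
E
python3 go.py .6496 -.1901 .10 -54.5
```

```text
t 0.1 p [ 0.2854 -0.5836  0.2477] jaw -63.94 tilt [-4.e-04  1.e-03 -1.e+00] F [ 0.31 -0.65  0.04] M [-0.   -0.02 -0.01] gap 0.0854 q [-1.16  0.48  1.6  -0.    1.07 -0.05]
shift cm [ 50.   -19.34  14.8 ] turn [-0.06 -0.01 -9.44]
```

Call:
step_arm(plan=[[[3.6,-1.4,0.5],[0,0,-0.7],1],[[7.2,-2.8,1],[0,0,-1.4],1],[[10.8,-4.2,1.5],[0,0,-2.1],1],[[14.4,-5.6,2.5],[0,0,-2.8],1],[[18,-7,3.5],[0,0,-3.5],1],[[21.6,-8.4,4.5],[0,0,-4.2],1],[[25.2,-9.7,5.5],[0,0,-5],1],[[28.6,-11,6.5],[0,0,-5.5],1]])

```text
time_s: 0.77
tool_pos: [0.4951, -0.3573, 0.1823]
orientation: [[0.852, 0.524, -0.001], [0.524, -0.852, 0.001], [0.0, -0.001, -1.0]]
contact_force: [0.8, -0.9, -0.5]
finger_gap: 0.0854
```

```bash
python3 go.py .6496 -.1901 .10 -54.5
```

```text
t 0.77 p [ 0.4951 -0.3573  0.1823] jaw -58.39 tilt [-6.0e-04  1.2e-03 -1.0e+00] F [ 0.83 -0.89 -0.45] M [0.02 0.02 0.03] gap 0.0854 q [-0.68  0.5   1.75  0.    0.89  0.34]
shift cm [21.93 -6.13  8.24] turn [-0.07 -0.01 -3.89]
```

Call:
step_arm(plan=[[[3.6,-1,1.3],[0,0,-0.7],1],[[7.2,-2,2.6],[0,0,-1.4],1],[[10.8,-3,4],[0,0,-2.1],1],[[14.4,-4,5.4],[0,0,-2.8],1],[[18,-5,6.8],[0,0,-3.5],1],[[21,-5.9,8],[0,0,-3.9],1],[[21.9,-6.1,8.2],[0,0,-3.9],1],[[21.9,-6.1,8.2],[0,0,-3.9],1]])

```text
time_s: 1.43
tool_pos: [0.6504, -0.188, 0.0989]
orientation: [[0.812, 0.583, -0.002], [0.583, -0.812, 0.002], [-0.001, -0.003, -1.0]]
contact_force: [-0.6, 1.3, 0.4]
finger_gap: 0.085
```

```bash
python3 go.py .6496 -.1901 .02 -54.5; python3 - <<'E'
from rig import env
import cv2
for n,(y,x,h,w,f) in {"scene":(130,300,110,140,5.4),"top":(120,215,140,170,4.2)}.items():
    c=env.read_camera(n)["color"][...,::-1].copy();cv2.imwrite(f"pics/{n}1.png",c)
    cv2.imwrite(f"pics/{n}1c.png",cv2.resize(c[y:y+h,x:x+w],None,fx=f,fy=f,interpolation=cv2.INTER_CUBIC))
E
```

```text
t 1.43 p [ 0.6504 -0.188   0.0989] jaw -54.33 tilt [-0.0021  0.0019 -1.    ] F [-0.63  1.3   0.39] M [-0.02  0.05 -0.02] gap 0.085 q [-0.33  0.68  1.65  0.    0.82  0.62]
shift cm [-0.18  0.15  7.89] turn [-0.16  0.03  0.17]
```

View pics/scene1c.png

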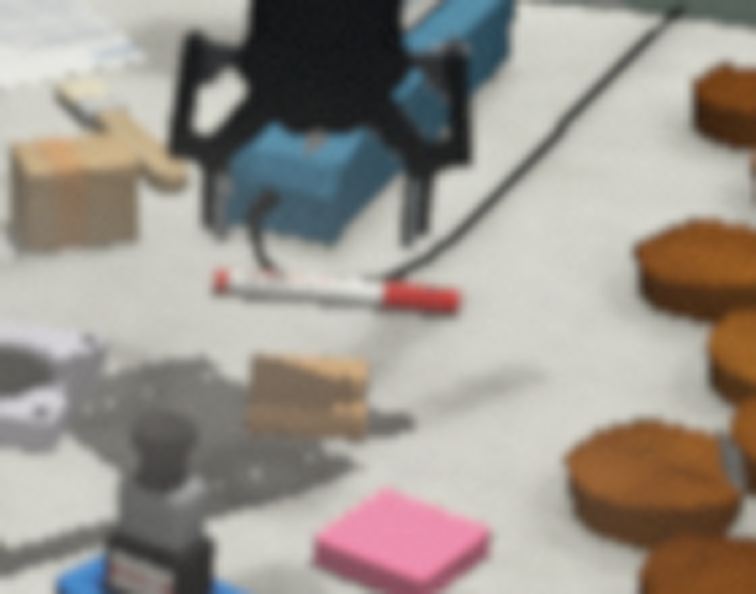

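View pics/top1c.png

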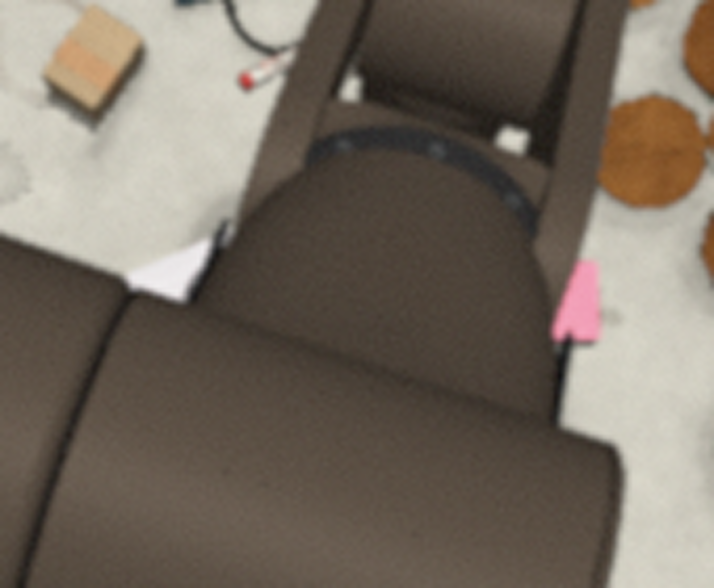

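```bash
python3 - <<'E'
from h import *
p=np.array([.6504,-.188,.0989]);y=np.array([.583,-.812,-.003])
for dz in(-.004,-.006,-.008):
  for s in(-.0495,0,.0495): print(dz,s,((proj("scene",p+s*y+[0,0,dz])[0]-[300,130]+.5)*5.4-.5).round(0))
# lid top outline at top-estimate
def box(c,a,h):
    a=np.radians(a);u=np.array([np.cos(a),np.sin(a)]);v=np.array([-u[1],u[0]])
    return np.array([[*(np.array(c)+h*(i*u+j*v)),.016] for i,j in((1,1),(1,-1),(-1,-1),(-1,1))])
print(((proj("scene",box((.6496,-.1901),35.5,.03))-[300,130]+.5)*5.4).round(0))
E
```

```text
-0.004 -0.0495 [211. 235.]
-0.004 0 [311. 239.]
-0.004 0.0495 [412. 242.]
-0.006 -0.0495 [211. 239.]
-0.006 0 [311. 242.]
-0.006 0.0495 [412. 246.]
-0.008 -0.0495 [210. 242.]
-0.008 0 [311. 246.]
-0.008 0.0495 [412. 249.]
[[248. 352.]
 [365. 357.]
 [367. 412.]
 [246. 407.]]
```

Call:
step_arm(plan=[[[-0.1,0.1,2.5],[0,0,0],1],[[-0.2,0.15,5],[-0.1,0,0.2],1],[[-0.2,0.15,6.5],[-0.1,0,0.2],1],[[-0.2,0.15,7.3],[-0.1,0,0.2],1],[[-0.2,0.15,7.7],[-0.1,0,0.2],1],[[-0.2,0.15,7.75],[-0.1,0,0.2],1],[[-0.2,0.15,7.75],[-0.1,0,0.2],1]])

```text
time_s: 2.12
tool_pos: [0.6486, -0.1932, 0.0234]
orientation: [[0.816, 0.578, 0.0], [0.578, -0.816, -0.0], [0.0, 0.001, -1.0]]
contact_force: [0.9, -0.1, 0.3]
finger_gap: 0.0855
```

```bash
python3 go.py .6496 -.1901 .02 -54.5; python3 - <<'E'
from rig import env
import cv2
for n,(y,x,h,w,f) in {"scene":(150,310,90,110,7)}.items():
    c=env.read_camera(n)["color"][...,::-1].copy();cv2.imwrite(f"pics/{n}2.png",c)
    cv2.imwrite(f"pics/{n}2c.png",cv2.resize(c[y:y+h,x:x+w],None,fx=f,fy=f,interpolation=cv2.INTER_CUBIC))
E
```

```text
t 2.12 p [ 0.6486 -0.1932  0.0234] jaw -54.67 tilt [ 4.e-04 -4.e-04 -1.e+00] F [ 0.88 -0.15  0.34] M [-0.    0.03  0.04] gap 0.0855 q [-0.33  0.78  1.68 -0.    0.69  0.62]
shift cm [ 0.26 -0.2   0.34] turn [ 0.03 -0.   -0.17]
```

View pics/scene2c.png

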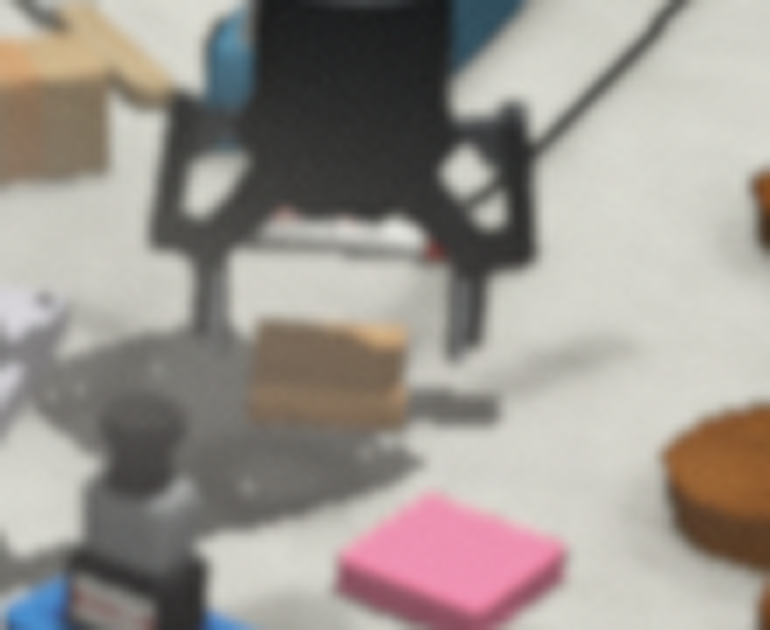

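Call:
step_arm(plan=[[[0.2,-0.2,0.35],[0,0,0],1],[[0.2,-0.2,0.35],[0,0,0],1],[[0.2,-0.2,0.35],[0,0,0],0.5],[[0.2,-0.2,0.35],[0,0,0],0.3],[[0.2,-0.2,0.35],[0,0,0],0.3],[[0.2,-0.2,0.35],[0,0,0],0.3],[[0.2,-0.2,0.35],[0,0,0],0.3],[[0.2,-0.2,0.35],[0,0,0],0.3]])

```text
time_s: 2.83
tool_pos: [0.6496, -0.1903, 0.0209]
orientation: [[0.816, 0.578, 0.001], [0.578, -0.816, -0.001], [0.001, 0.001, -1.0]]
contact_force: [-2.1, 2.0, 9.7]
finger_gap: 0.0583
```

```bash
python3 go.py .6496 -.1901 .02 -54.5; python3 - <<'E'
from rig import env
import cv2
for n,(y,x,h,w,f) in {"scene":(150,310,90,110,7)}.items():
    c=env.read_camera(n)["color"][...,::-1].copy();cv2.imwrite(f"pics/{n}3.png",c)
    cv2.imwrite(f"pics/{n}3c.png",cv2.resize(c[y:y+h,x:x+w],None,fx=f,fy=f,interpolation=cv2.INTER_CUBIC))
E
```

```text
t 2.83 p [ 0.6496 -0.1903  0.0209] jaw -54.66 tilt [ 1.4e-03 -7.0e-04 -1.0e+00] F [-2.07  2.03  9.7 ] M [ 0.28  0.36 -0.07] gap 0.0583 q [-0.33  0.78  1.68 -0.    0.68  0.62]
shift cm [ 0.02 -0.02  0.09] turn [ 0.08 -0.04 -0.16]
```

View pics/scene3c.png

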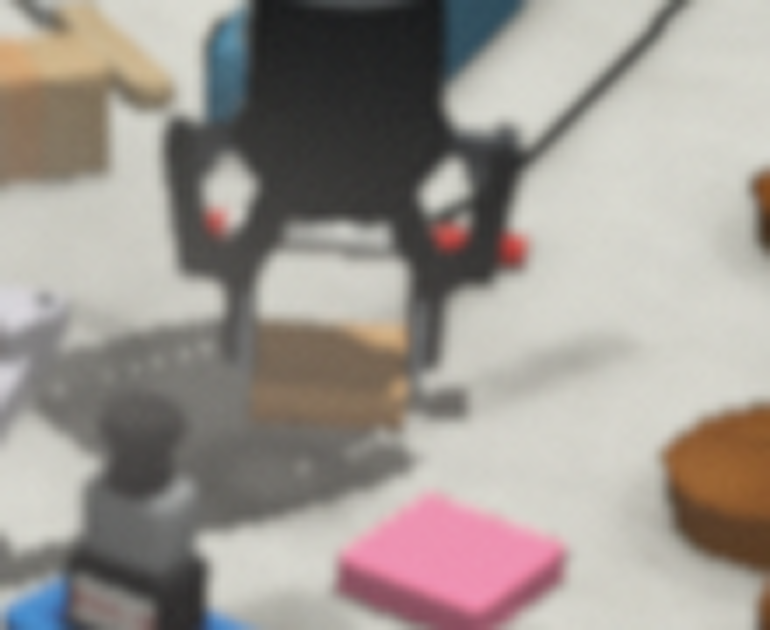

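Call:
step_arm(plan=[[[0,0,-0.5],[0,0,0],0.3],[[0,0,-1.5],[0,0,0],0.3],[[0,0,-3],[0,0,0],0.3],[[0,0,-4.5],[0,0,0],0.3],[[0,0,-5.5],[0,0,0],0.3],[[0,0,-6],[0,0,0],0.3],[[0,0,-6],[0,0,0],0.3],[[0,0,-6],[0,0,0],0.3]])

```text
time_s: 3.55
tool_pos: [0.6495, -0.1903, 0.0812]
orientation: [[0.816, 0.578, 0.002], [0.578, -0.816, -0.001], [0.001, 0.002, -1.0]]
contact_force: [-1.0, 0.1, -1.1]
finger_gap: 0.0581
```

```bash
python3 go.py .5252 .0192 .08 -66; python3 - <<'E'
from rig import env
from h import *
import cv2
for n,(y,x,h,w,f) in {"scene":(120,310,90,110,7)}.items():
    c=env.read_camera(n)["color"][...,::-1].copy();cv2.imwrite(f"pics/{n}4.png",c)
    cv2.imwrite(f"pics/{n}4c.png",cv2.resize(c[y:y+h,x:x+w],None,fx=f,fy=f,interpolation=cv2.INTER_CUBIC))
p=env.get_obs()["tool_pos"]
for d in(-.020,-.012,-.004,.004):print(d,((proj("scene",p+[0,0,d])[0]-[310,120]+.5)*7-.5).round())
E
```

```text
t 3.55 p [ 0.6495 -0.1903  0.0812] jaw -54.66 tilt [ 1.8e-03 -8.0e-04 -1.0e+00] F [-1.01  0.09 -1.13] M [ 0.   -0.01 -0.03] gap 0.0581 q [-0.33  0.7   1.66 -0.    0.78  0.62]
shift cm [  1.98 -24.28   0.08] turn [ 0.09 -0.07 11.34]
-0.02 [332. 462.]
-0.012 [333. 444.]
-0.004 [334. 425.]
0.004 [335. 406.]
```

View pics/scene4c.png

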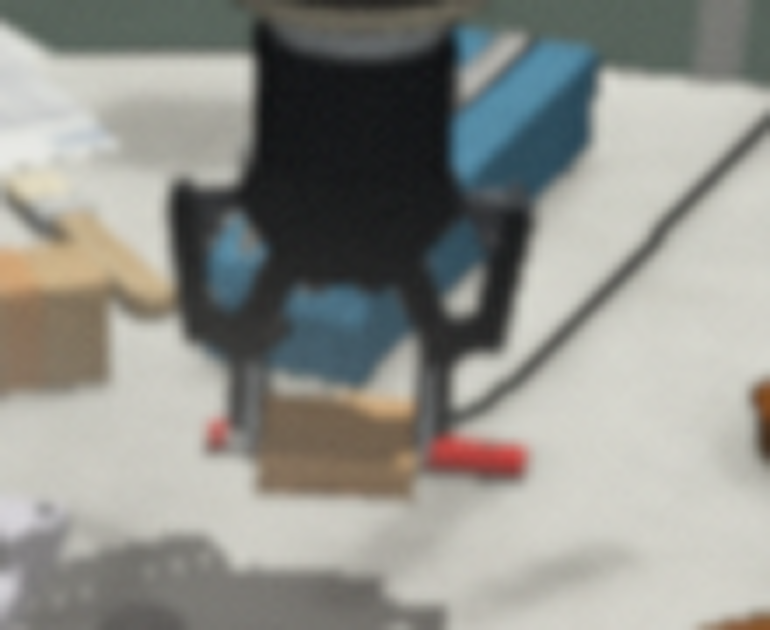

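```bash
cat > ov.py <<'E'
from h import *
import cv2
def rect(c,a,hx,hy,z):
    a=np.radians(a);u=np.array([np.cos(a),np.sin(a)]);v=np.array([-u[1],u[0]])
    return np.array([[*(np.array(c)+i*hx*u+j*hy*v),z] for i,j in((1,1),(1,-1),(-1,-1),(-1,1))])
def draw(src,cam,win,f,polys,out):
    x,y,w,h=win;b=cv2.resize(cv2.imread(src)[y:y+h,x:x+w],None,fx=f,fy=f,interpolation=cv2.INTER_CUBIC)
    for P in polys:
        q=((proj(cam,P)-[x,y]+.5)*f-.5).round().astype(np.int32);cv2.polylines(b,[q],True,(0,0,255),1)
    cv2.imwrite(out,b)
E
python3 - <<'E'
from ov import *
j=[rect((.5433,-.0202),24,.05,.09,.018),rect((.5433,-.0202),24,.05,.09,0),rect((.5258,.0191),24,.032,.032,.018),rect((.4437,-.257),-4.5,.028,.043,.016)]
draw("pics/scene0.png","scene",(240,170,120,90),6.5,j,"pics/ovs.png")
draw("pics/top0.png","top",(215,165,140,80),5.6,j,"pics/ovt.png")
E
```

```text
(no output)
```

View pics/ovs.png

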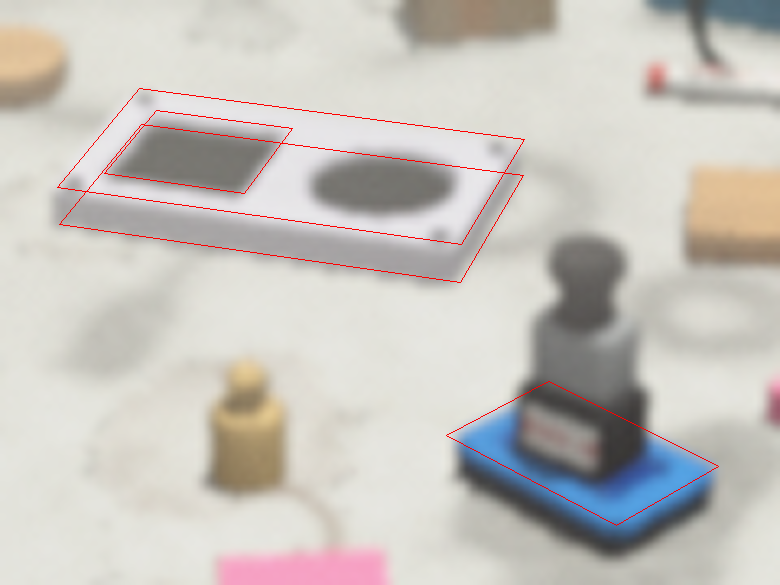

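View pics/ovt.png

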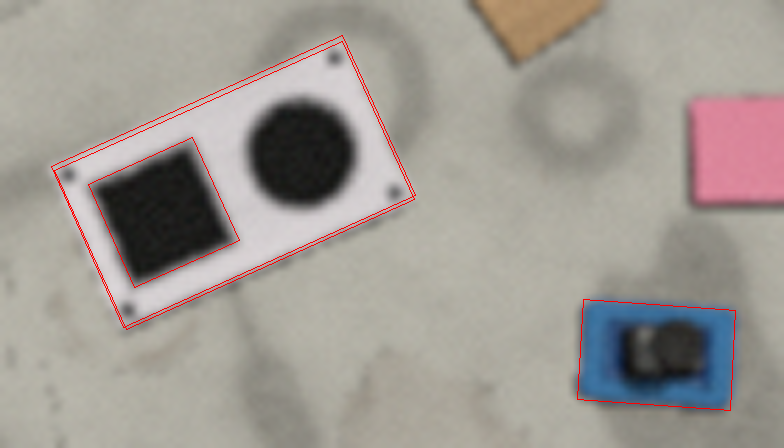

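Call:
step_arm(plan=[[[0.2,-2,0],[0,0,1],0.3],[[0.5,-5.5,0],[0,0,2.5],0.3],[[0.8,-9.5,0],[0,0,4.5],0.3],[[1.1,-13.5,0],[0,0,6.5],0.3],[[1.4,-17.5,0],[0,0,8.5],0.3],[[1.7,-21.5,0],[0,0,10],0.3],[[1.9,-23.7,0],[0,0,11.3],0.3],[[1.9,-24.2,0],[0,0,11.3],0.3]])

```text
time_s: 4.27
tool_pos: [0.5214, 0.021, 0.0796]
orientation: [[0.913, 0.408, -0.003], [0.408, -0.913, -0.0], [-0.002, -0.001, -1.0]]
contact_force: [0.9, 0.0, -1.3]
finger_gap: 0.0582
```

```bash
python3 go.py .5245 .0183 .0435 -66
```

```text
t 4.27 p [0.5214 0.021  0.0796] jaw -65.91 tilt [-2.6e-03 -2.0e-04 -1.0e+00] F [ 0.93  0.02 -1.28] M [-0.02  0.06  0.03] gap 0.0582 q [-0.02  0.55  2.03 -0.    0.57  1.13]
shift cm [0.18 0.38 3.61] turn [-0.05  0.14  0.09]
```

Call:
step_arm(plan=[[[0.1,0.2,1],[0,0.1,0.1],0.3],[[0.2,0.35,2],[0,0.1,0.1],0.3],[[0.2,0.35,3],[0,0.1,0.1],0.3],[[0.2,0.35,3.5],[0,0.1,0.1],0.3],[[0.2,0.35,3.6],[0,0.1,0.1],0.3],[[0.2,0.35,3.6],[0,0.1,0.1],0.3]])

```text
time_s: 4.77
tool_pos: [0.5244, 0.018, 0.0427]
orientation: [[0.914, 0.406, -0.002], [0.406, -0.914, 0.001], [-0.002, -0.001, -1.0]]
contact_force: [0.1, 0.2, -0.1]
finger_gap: 0.058
```

```bash
python3 go.py .5245 .0183 .0435 -66; python3 - <<'E'
from rig import env
from ov import *
for n in("scene","top"):
    c=env.read_camera(n)["color"][...,::-1].copy();cv2.imwrite(f"pics/{n}5.png",c)
p=env.get_obs()["tool_pos"];print(p)
b=p[2]-.0209
draw("pics/scene5.png","scene",(235,150,105,80),7.4,[rect(p[:2],24,.03,.03,b),rect(p[:2],24,.03,.03,b+.016)],"pics/s5.png")
draw("pics/scene5.png","scene",(235,150,105,80),7.4,[],"pics/s5n.png")
draw("pics/top5.png","top",(205,150,140,100),5.6,[],"pics/t5.png")
E
```

```text
t 4.77 p [0.5244 0.018  0.0427] jaw -66.07 tilt [-2.5e-03  5.0e-04 -1.0e+00] F [ 0.14  0.17 -0.11] M [-0.02 -0.01 -0.02] gap 0.058 q [-0.02  0.61  2.04  0.    0.49  1.13]
shift cm [ 0.02 -0.02 -0.08] turn [-0.08  0.12 -0.07]
[0.52475024 0.01824212 0.04352823]
```

View pics/s5.png

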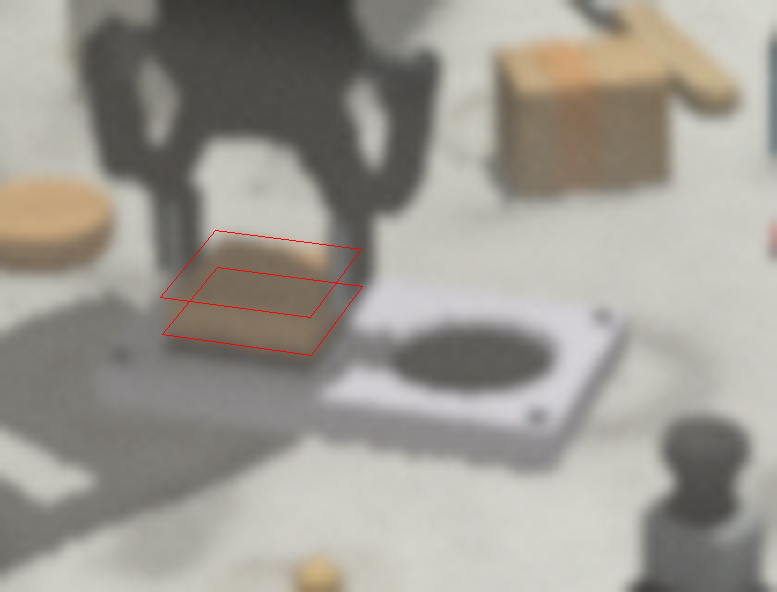

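View pics/s5n.png

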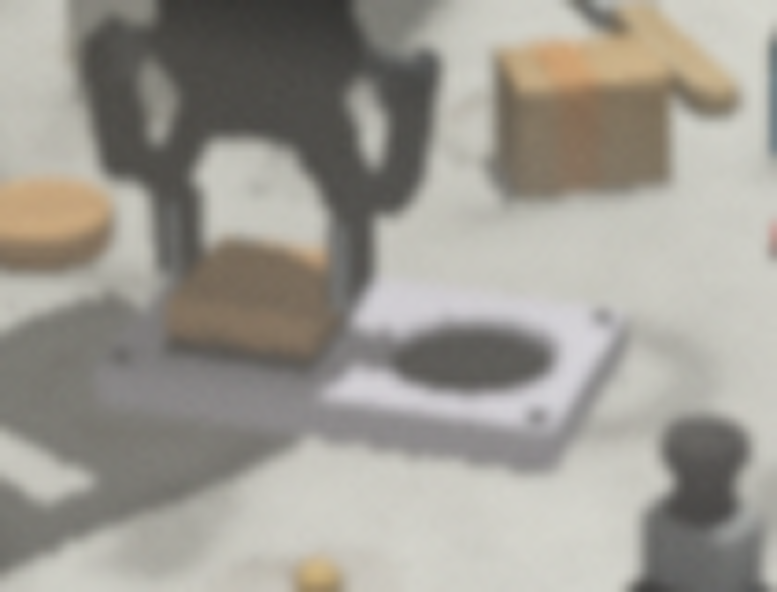

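View pics/t5.png

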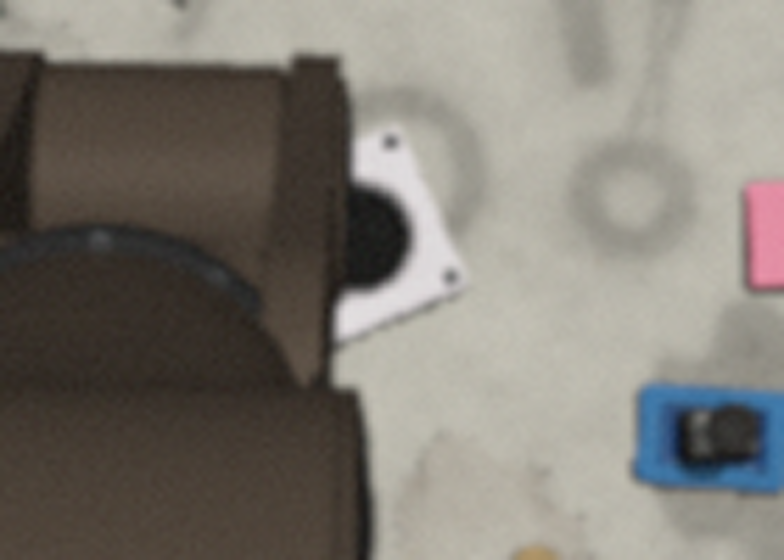

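```bash
python3 - <<'E'
from ov import *
p=np.array([.52475,.01824,.0435]);b=p[2]-.0209
ctr=p[:2]-.043*np.array([-np.sin(np.radians(24)),np.cos(np.radians(24))])
print(ctr)
polys=[rect(p[:2],24,.03,.03,b),rect(p[:2],24,.03,.03,b+.016),rect(ctr,24,.05,.09,.018),rect(ctr,24,.05,.09,0)]
f=11
x,y,w,h=(240,170,72,50)
B=cv2.resize(cv2.imread("pics/scene5.png")[y:y+h,x:x+w],None,fx=f,fy=f,interpolation=cv2.INTER_CUBIC)
B=cv2.convertScaleAbs(B,alpha=1.5,beta=-20)
cv2.imwrite("pics/s5b.png",B)
for P in polys:
    q=((proj("scene",P)-[x,y]+.5)*f-.5).round().astype(np.int32);print(q.tolist());cv2.polylines(B,[q],True,(0,0,255),1)
cv2.imwrite("pics/s5a.png",B)
E
```

```text
[ 0.54223968 -0.02104245]
[[268, 177], [484, 205], [408, 308], [186, 277]]
[[265, 122], [482, 150], [406, 251], [183, 221]]
[[235, 152], [887, 238], [780, 417], [95, 319]]
[[238, 212], [886, 300], [779, 481], [99, 382]]
```

View pics/s5a.png

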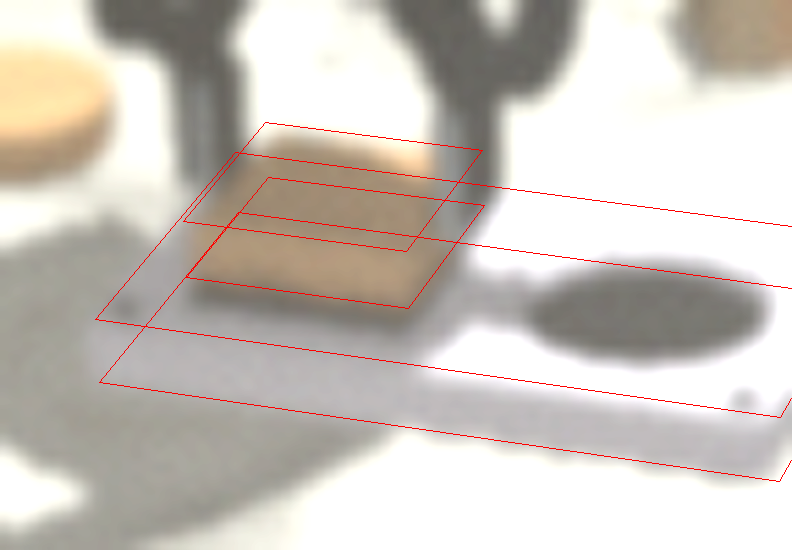

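View pics/s5b.png

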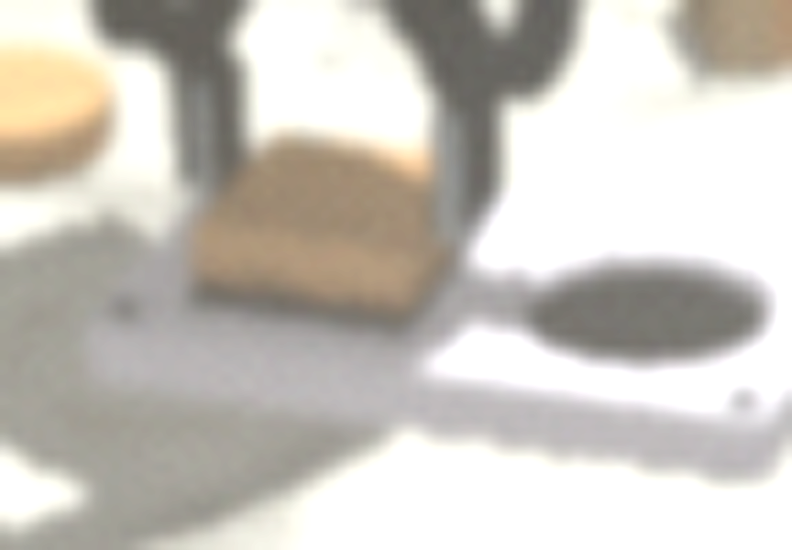

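```bash
python3 - <<'E'
from ov import *
for s,p,ang,w,o in(("scene3",(.6496,-.1903,.0209),35.34,(325,175,60,45),"a3"),("scene4",(.6495,-.1903,.0812),35.34,(325,155,60,45),"a4")):
    b=p[2]-.0209
    draw(f"pics/{s}.png","scene",w,10,[rect(p[:2],ang,.03,.03,b),rect(p[:2],ang,.03,.03,b+.016)],f"pics/{o}.png")
a=cv2.imread("pics/a3.png");b=cv2.imread("pics/a4.png");cv2.imwrite("pics/a34.png",cv2.resize(np.hstack([a,b]),None,fx=.66,fy=.66))
E
```

```text
(no output)
```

View pics/a34.png

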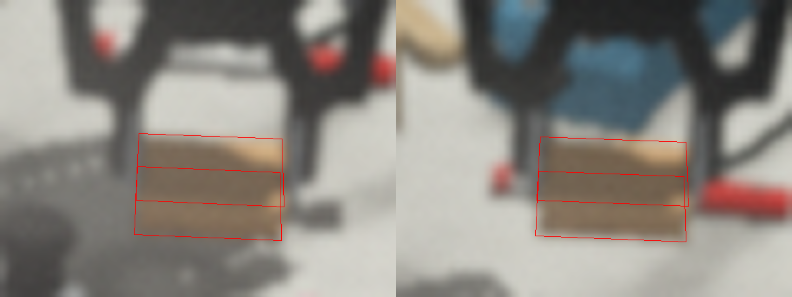

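```bash
python3 - <<'E'
from ov import *
p=np.array([.52475,.01824,.0435]);y=np.array([.406,-.914,0])
for d in(-.008,-.012,-.016):print([((proj("scene",p+s*y+[0,0,d])[0]-[240,170]+.5)*11-.5).round().tolist() for s in(-.036,-.029,.029,.036)])
p=np.array([.6495,-.1903,.0812]);y=np.array([.578,-.816,0])
for d in(-.008,-.012,-.016):print([((proj("scene",p+s*y+[0,0,d])[0]-[325,155]+.5)*11-.5).round().tolist() for s in(-.036,-.029,.029,.036)])
draw("pics/scene4.png","scene",(325,155,65,50),11,[],"pics/a4b.png")
E
```

```text
[[204.0, 179.0], [229.0, 182.0], [441.0, 210.0], [467.0, 214.0]]
[[204.0, 192.0], [230.0, 196.0], [442.0, 224.0], [468.0, 228.0]]
[[205.0, 206.0], [230.0, 210.0], [442.0, 238.0], [468.0, 242.0]]
[[212.0, 290.0], [241.0, 291.0], [480.0, 300.0], [509.0, 301.0]]
[[212.0, 305.0], [240.0, 306.0], [479.0, 315.0], [508.0, 316.0]]
[[211.0, 319.0], [240.0, 320.0], [478.0, 329.0], [507.0, 330.0]]
```

View pics/a4b.png

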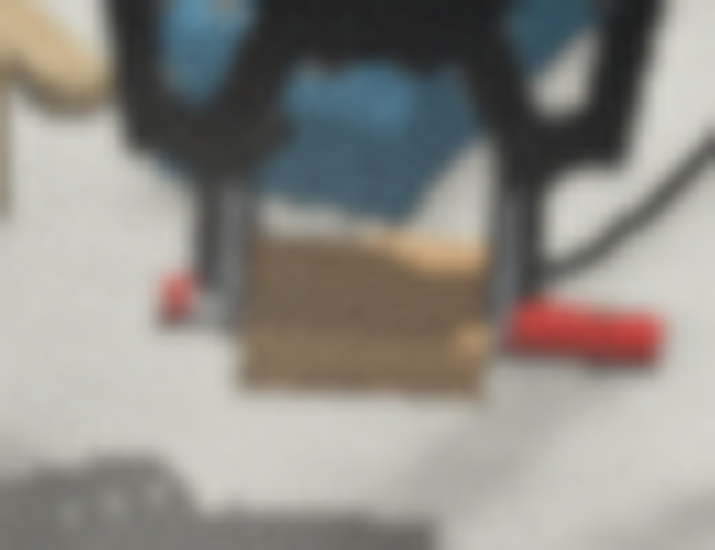

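```bash
python3 - <<'E'
from ov import *
p=np.array([.52475,.01824])
for h in(.032,.034):print(((proj("scene",rect(p,24,h,h,.018))-[240,170]+.5)*11-.5).round().tolist())
for h in(.032,.034):print("ovs-crop",((proj("scene",rect(p,24,h,h,.018))-[240,170]+.5)*11-.5).round().tolist())
draw("pics/scene0.png","scene",(240,170,72,50),11,[rect(p,24,.034,.034,.018),rect(p,24,.032,.032,.012)],"pics/s0p.png")
E
```

```text
[[264.0, 188.0], [494.0, 219.0], [413.0, 329.0], [176.0, 296.0]]
[[259.0, 184.0], [503.0, 216.0], [418.0, 333.0], [166.0, 298.0]]
ovs-crop [[264.0, 188.0], [494.0, 219.0], [413.0, 329.0], [176.0, 296.0]]
ovs-crop [[259.0, 184.0], [503.0, 216.0], [418.0, 333.0], [166.0, 298.0]]
```

View pics/s0p.png

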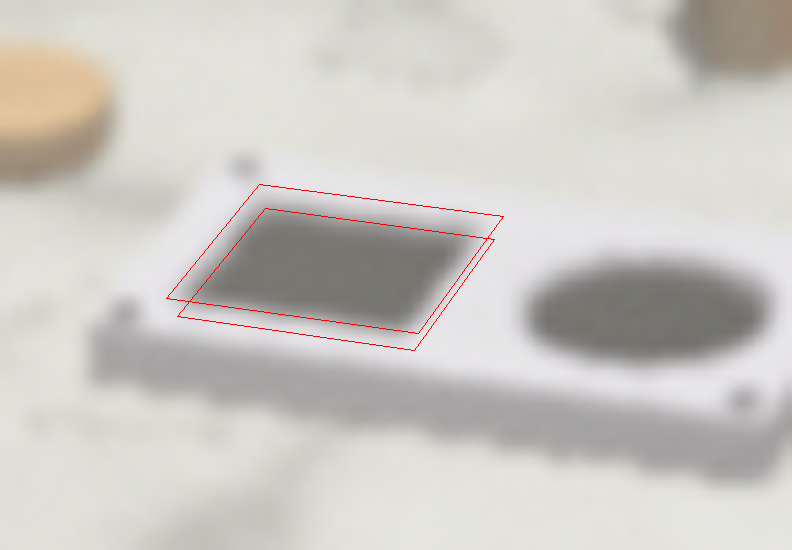

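```bash
python3 go.py .5252 .0200 .033 -66
```

```text
t 4.87 p [0.5248 0.0182 0.0435] jaw -66.05 tilt [-1.1e-03  5.0e-04 -1.0e+00] F [-0.4   0.07  0.79] M [0.03 0.05 0.01] gap 0.0579 q [-0.02  0.61  2.04  0.    0.49  1.13]
shift cm [ 0.11 -0.14  1.05] turn [-0.05  0.05 -0.05]
```

Call:
step_arm(plan=[[[0.1,-0.15,0],[0,0,0],0.3],[[0.1,-0.15,0.2],[0,0,0],0.3],[[0.1,-0.15,0.4],[0,0,0],0.3],[[0.1,-0.15,0.5],[0,0,0],0.3],[[0.1,-0.15,0.6],[0,0,0],0.3],[[0.1,-0.15,0.65],[0,0,0],0.3],[[0.1,-0.15,0.65],[0,0,0],0.3]])

```text
time_s: 5.45
tool_pos: [0.5249, 0.0199, 0.0375]
orientation: [[0.914, 0.406, -0.001], [0.406, -0.914, 0.0], [-0.001, -0.001, -1.0]]
contact_force: [-5.1, -1.8, 14.9]
finger_gap: 0.058
```

```bash
python3 go.py .5252 .0200 .033 -66
```

```text
t 5.45 p [0.5249 0.0199 0.0375] jaw -66.04 tilt [-1.1e-03  4.0e-04 -1.0e+00] F [-5.11 -1.75 14.89] M [-0.12  0.35 -0.04] gap 0.058 q [-0.02  0.62  2.04  0.    0.48  1.13]
shift cm [0.03 0.01 0.45] turn [-0.05  0.05 -0.04]
```

Call:
step_arm(plan=[[[0,0,-0.15],[0,0,0],0.3],[[-0.15,0,-0.1],[0,0,0],0.3],[[-0.25,0,-0.05],[0,0,0],0.3],[[-0.25,0,0.05],[0,0,0],0.3],[[-0.25,0,0.15],[0,0,0],0.3],[[-0.25,0,0.25],[0,0,0],0.3],[[-0.25,0,0.25],[0,0,0],0.3]])

```text
time_s: 6.03
tool_pos: [0.5224, 0.0189, 0.0346]
orientation: [[0.914, 0.406, -0.002], [0.406, -0.914, 0.0], [-0.001, -0.001, -1.0]]
contact_force: [0.3, 1.7, 0.1]
finger_gap: 0.0583
```

```bash
python3 go.py .5252 .0200 .033 -66
```

```text
t 6.03 p [0.5224 0.0189 0.0346] jaw -66.04 tilt [-1.6e-03  4.0e-04 -1.0e+00] F [0.25 1.68 0.09] M [ 0.03 -0.01 -0.03] gap 0.0583 q [-0.02  0.63  2.05  0.    0.47  1.13]
shift cm [0.3  0.01 0.16] turn [-0.06  0.07 -0.04]
```

Free now, with the lid about 4 mm into the pocket. Going down the last bit.

Call:
step_arm(plan=[[[0,0,0.05],[0,0,0],0.3],[[0,0,0.1],[0,0,0],0.3],[[0,0,0.15],[0,0,0],0.3],[[0,0,0.2],[0,0,0],0.3],[[0,0,0.2],[0,0,0],0.3]])

```text
time_s: 6.45
tool_pos: [0.5224, 0.0189, 0.0329]
orientation: [[0.914, 0.406, -0.001], [0.406, -0.914, 0.0], [-0.001, -0.001, -1.0]]
contact_force: [-2.9, -0.2, 7.5]
finger_gap: 0.0578
```

```bash
python3 go.py .5252 .0200 .033 -66
```

```text
t 6.45 p [0.5224 0.0189 0.0329] jaw -66.04 tilt [-1.5e-03  4.0e-04 -1.0e+00] F [-2.86 -0.21  7.51] M [-0.17  0.26 -0.03] gap 0.0578 q [-0.02  0.63  2.05  0.    0.47  1.13]
shift cm [ 0.3   0.01 -0.01] turn [-0.06  0.07 -0.04]
```

Call:
step_arm(plan=[[[0,0,0],[0,0,0],1],[[0,0,0],[0,0,0],1],[[0,0,0],[0,0,0],1],[[0,0,-0.5],[0,0,0],1],[[0,0,-2.5],[0,0,0],1],[[0,0,-6],[0,0,0],1],[[0,0,-10],[0,0,0],1],[[0,0,-14],[0,0,0],1]])

```text
time_s: 7.12
tool_pos: [0.5218, 0.0189, 0.1744]
orientation: [[0.914, 0.406, -0.003], [0.406, -0.914, 0.0], [-0.003, -0.002, -1.0]]
contact_force: [1.5, 0.4, -0.8]
finger_gap: 0.0855
```

```bash
python3 go.py .4437 -.257 .13 -4.5;  python3 go.py .4437 -.257 .13 -94.5
```

```text
t 7.12 p [0.5218 0.0189 0.1744] jaw -66.04 tilt [-3.e-03  4.e-04 -1.e+00] F [ 1.52  0.45 -0.76] M [-0.04 -0.1  -0.02] gap 0.0855 q [-0.02  0.4   1.96  0.    0.79  1.13]
shift cm [-18.33  22.05   4.45] turn [ -0.16   0.08 -61.54]
t 7.12 p [0.5218 0.0189 0.1744] jaw -66.04 tilt [-3.e-03  4.e-04 -1.e+00] F [ 1.52  0.45 -0.76] M [-0.04 -0.1  -0.02] gap 0.0855 q [-0.02  0.4   1.96  0.    0.79  1.13]
shift cm [-18.33  22.05   4.45] turn [-0.05  0.16 28.46]
```

```bash
python3 go.py .4405 -.2585 .14 -4.2
```

```text
t 7.12 p [0.5218 0.0189 0.1744] jaw -66.04 tilt [-3.e-03  4.e-04 -1.e+00] F [ 1.52  0.45 -0.76] M [-0.04 -0.1  -0.02] gap 0.0855 q [-0.02  0.4   1.96  0.    0.79  1.13]
shift cm [-18.69  22.05   3.46] turn [ -0.16   0.08 -61.84]
```

Call:
step_arm(plan=[[[-2.2,2.6,0.4],[0,0,-7],1],[[-4.6,5.4,0.8],[0,0,-14],1],[[-7,8.3,1.2],[0,0,-21],1],[[-9.4,11.2,1.6],[0,0,-28],1],[[-11.8,14,2],[0,0,-35],1],[[-14.2,16.8,2.5],[0,0,-42],1],[[-16.4,19.5,3],[0,0,-49],1],[[-17.8,21.2,3.3],[0,0,-55],1]])

```text
time_s: 7.78
tool_pos: [0.4453, -0.246, 0.1421]
orientation: [[0.275, 0.961, -0.003], [0.961, -0.275, 0.0], [-0.001, -0.003, -1.0]]
contact_force: [0.9, 0.5, 0.6]
finger_gap: 0.0855
```

```bash
python3 go.py .4405 -.2585 .13 -4.2;python3 - <<'E'
from rig import env
from ov import *
for n in("scene","top"):
    c=env.read_camera(n)["color"][...,::-1].copy();cv2.imwrite(f"pics/{n}6.png",c)
draw("pics/scene6.png","scene",(235,150,120,100),6,[],"pics/s6.png")
draw("pics/top6.png","top",(205,150,140,100),5.6,[],"pics/t6.png")
E
```

```text
t 7.78 p [ 0.4453 -0.246   0.1421] jaw -15.97 tilt [-2.7e-03  2.0e-04 -1.0e+00] F [0.85 0.47 0.56] M [ 0.01  0.01 -0.04] gap 0.0855 q [-0.56  0.43  2.02 -0.    0.7  -0.28]
shift cm [-1.33 -0.11  1.21] turn [ -0.15   0.02 -11.77]
```

View pics/s6.png

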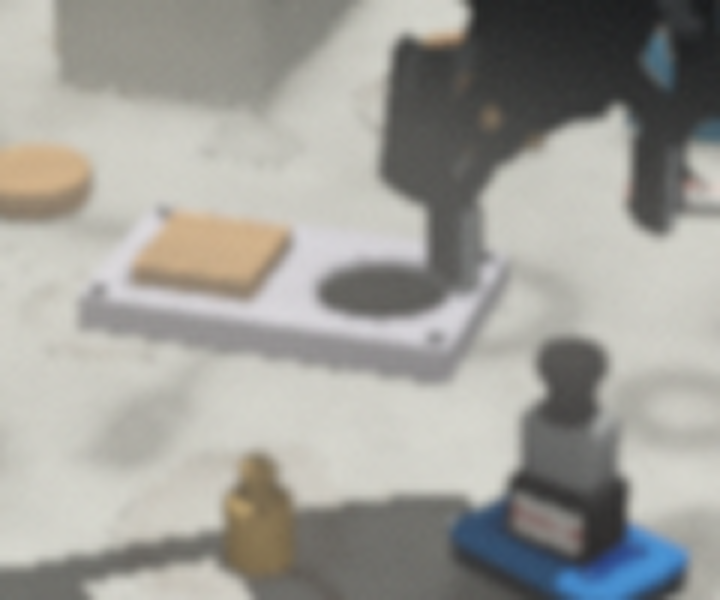

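View pics/t6.png

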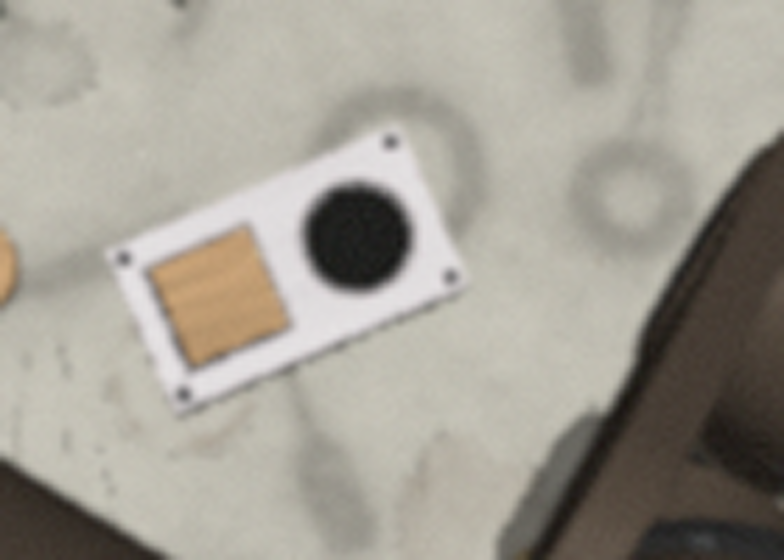

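The lid lies flat in the square pocket (top crop corners (147,270), (250,225), (290,325), (190,368)). I know its position from the arm at release, so I can use it to calibrate the top camera.

```bash
python3 - <<'E'
from ov import *
print(back("top",crop([(147,270),(250,225),(290,325),(190,368)],205,150,5.6),.028).mean(0))
print(back("scene",crop([(165,215),(291,232),(247,290),(134,268)],235,150,6),.028).mean(0))
polys=[]
for c in((.4417,-.2571),(.4379,-.2622)):
    polys+= [rect(c,-4.2,.015,.021,.016)]
draw("pics/scene6.png","scene",(300,195,60,60),10,polys,"pics/s6s.png")
E
```

```text
[0.52409587 0.01850619 0.028     ]
[0.51631984 0.01252012 0.028     ]
```

View pics/s6s.png

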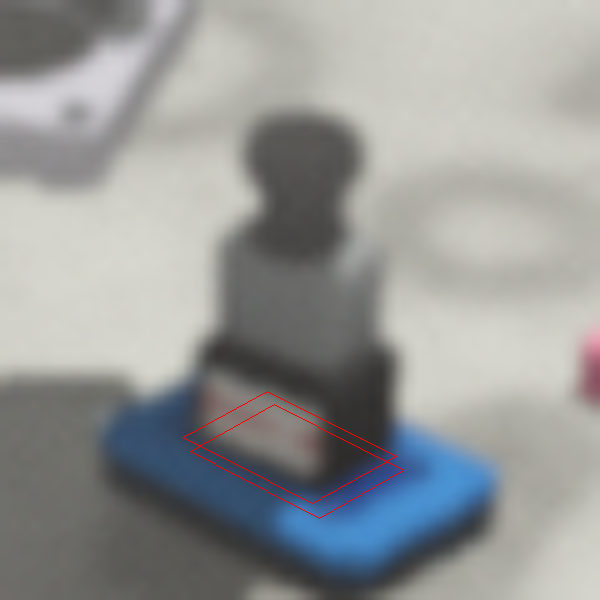

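```bash
python3 go.py .4405 -.2570 .14 -4.2
```

```text
t 7.88 p [ 0.445  -0.2479  0.1418] jaw -16.0 tilt [-2.9e-03 -3.0e-04 -1.0e+00] F [ 0.63 -0.5   0.29] M [ 0.04 -0.01 -0.02] gap 0.0854 q [-0.57  0.43  2.02 -0.    0.7  -0.29]
shift cm [-1.   -0.18  0.18] turn [ -0.16   0.04 -11.8 ]
```

Call:
step_arm(plan=[[[-0.5,-0.1,0],[-0.1,0,-6],1],[[-1,-0.2,0],[-0.1,0,-11.8],1],[[-1,-0.2,0],[-0.1,0,-11.8],1],[[-1,-0.2,0],[-0.1,0,-11.8],1],[[-1,-0.2,0],[-0.1,0,-11.8],1]])

```text
time_s: 8.3
tool_pos: [0.4405, -0.2564, 0.142]
orientation: [[0.077, 0.997, -0.001], [0.997, -0.077, -0.001], [-0.001, -0.001, -1.0]]
contact_force: [-0.2, -0.2, 0.6]
finger_gap: 0.0855
```

```bash
python3 go.py .4405 -.2570 .065 -4.2;python3 - <<'E'
from rig import env
from ov import *
for n in("scene",):
    c=env.read_camera(n)["color"][...,::-1].copy();cv2.imwrite(f"pics/{n}7.png",c)
draw("pics/scene7.png","scene",(270,150,110,100),6,[],"pics/s7.png")
p=env.get_obs()["tool_pos"]
for d in(-.006,-.036):print(((proj("scene",p+[0,0,d])[0]-[270,150]+.5)*6-.5).round())
E
```

```text
t 8.3 p [ 0.4405 -0.2564  0.142 ] jaw -4.42 tilt [-1.1e-03 -5.0e-04 -1.0e+00] F [-0.16 -0.24  0.57] M [ 0.07 -0.04 -0.  ] gap 0.0855 q [-0.59  0.43  2.02 -0.    0.69 -0.51]
shift cm [-0.05  0.01  7.7 ] turn [-0.06  0.03 -0.22]
[357. 274.]
[355. 343.]
```

View pics/s7.png

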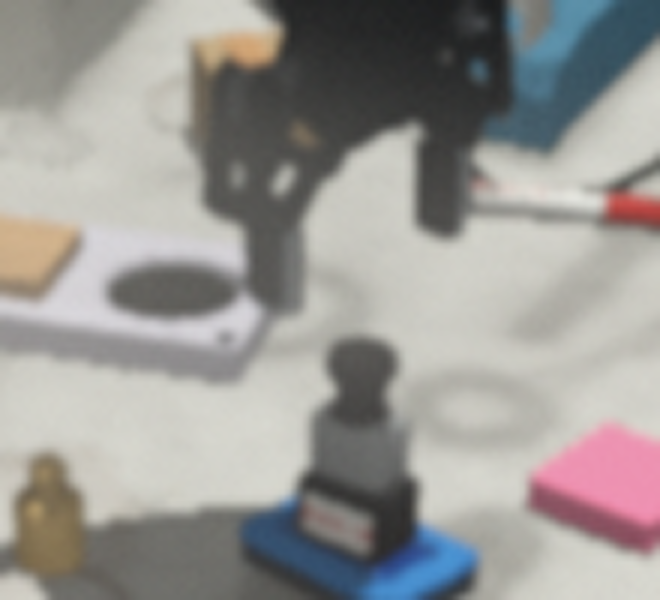

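Call:
step_arm(plan=[[[-0.05,0,2],[0,0,0],1],[[-0.05,0,4],[0,0,0],1],[[-0.05,0,6],[0,0,0],1],[[-0.05,0,7.2],[0,0,0],1],[[-0.05,0,7.7],[0,0,0],1],[[-0.05,0,7.7],[0,0,0],1],[[-0.05,0,7.7],[0,0,0],1]])

```text
time_s: 8.93
tool_pos: [0.4407, -0.2568, 0.0653]
orientation: [[0.077, 0.997, -0.001], [0.997, -0.077, -0.0], [-0.001, -0.001, -1.0]]
contact_force: [0.2, 0.1, 0.3]
finger_gap: 0.0854
```

```bash
python3 go.py .4405 -.2570 .065 -4.2;python3 - <<'E'
from rig import env
from ov import *
for n in("scene",):
    c=env.read_camera(n)["color"][...,::-1].copy();cv2.imwrite(f"pics/{n}8.png",c)
draw("pics/scene8.png","scene",(280,165,90,85),7,[],"pics/s8.png")
E
```

```text
t 8.93 p [ 0.4407 -0.2568  0.0653] jaw -4.4 tilt [-1.1e-03 -5.0e-04 -1.0e+00] F [0.24 0.09 0.25] M [-0.02  0.03  0.01] gap 0.0854 q [-0.59  0.56  2.06 -0.    0.52 -0.51]
shift cm [-0.03 -0.01  0.03] turn [-0.06  0.03 -0.2 ]
```

View pics/s8.png

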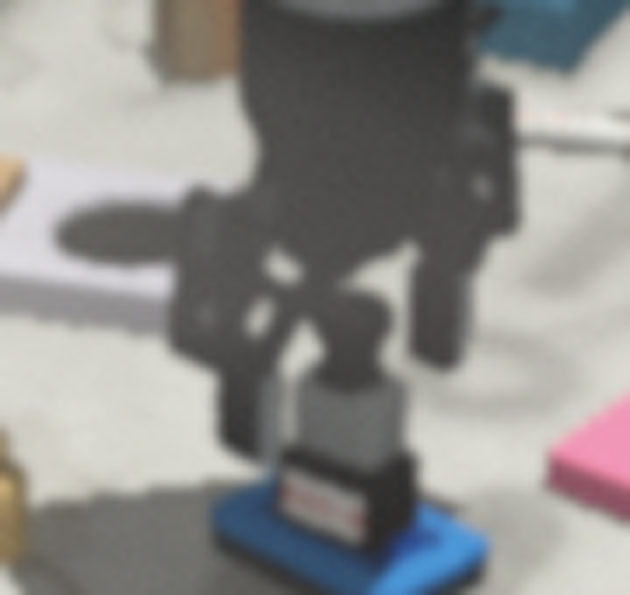

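Call:
step_arm(plan=[[[0,0,0],[0,0,0.2],0.8],[[0,0,0],[0,0,0.2],0.6],[[0,0,0],[0,0,0.2],0.5],[[0,0,0],[0,0,0.2],0.42],[[0,0,0],[0,0,0.2],0.4],[[0,0,0],[0,0,0.2],0.38],[[0,0,0],[0,0,0.2],0.36]])

```text
time_s: 9.57
tool_pos: [0.4409, -0.257, 0.0656]
orientation: [[0.08, 0.997, -0.0], [0.997, -0.08, -0.001], [-0.001, -0.0, -1.0]]
contact_force: [-1.0, 0.7, 0.5]
finger_gap: 0.0307
```

```bash
python3 go.py .4405 -.2570 .065 -4.2;python3 - <<'E'
from rig import env
from ov import *
for n in("scene",):
    c=env.read_camera(n)["color"][...,::-1].copy();cv2.imwrite(f"pics/{n}9.png",c)
draw("pics/scene9.png","scene",(290,190,70,60),10,[],"pics/s9.png")
E
```

```text
t 9.57 p [ 0.4409 -0.257   0.0656] jaw -4.6 tilt [-5.e-04 -9.e-04 -1.e+00] F [-1.    0.72  0.52] M [0.03 0.01 0.01] gap 0.0307 q [-0.59  0.56  2.06 -0.    0.52 -0.5 ]
shift cm [-0.   -0.04  0.06] turn [-0.02  0.06 -0.4 ]
```

View pics/s9.png

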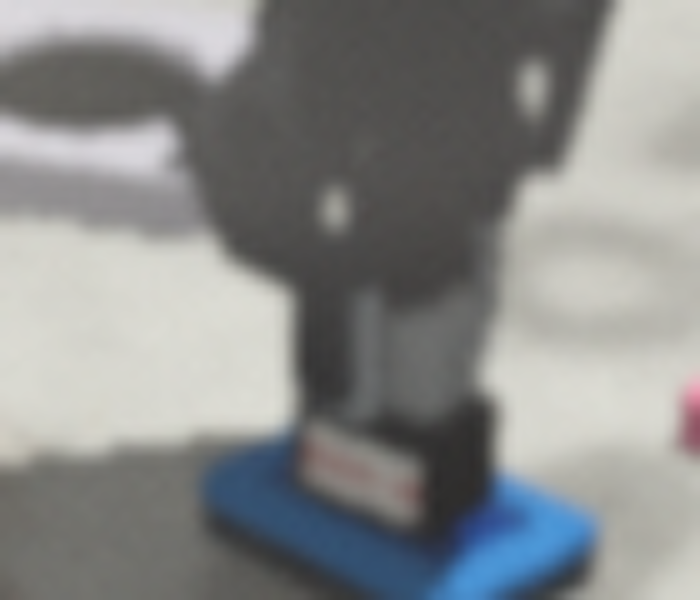

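Call:
step_arm(plan=[[[0,-0.05,-0.2],[0,0,-0.2],0.36],[[0,-0.05,-0.2],[0,0,-0.2],0.34],[[0,-0.05,-0.2],[0,0,-0.2],0.32],[[0,-0.05,-0.2],[0,0,-0.2],0.29],[[0,-0.05,-0.2],[0,0,-0.2],0.26],[[0,-0.05,-0.2],[0,0,-0.2],0.23],[[0,-0.05,-0.2],[0,0,-0.2],0.2],[[0,-0.05,-0.2],[0,0,-0.2],0.15]])

```text
time_s: 10.28
tool_pos: [0.4406, -0.2571, 0.0679]
orientation: [[0.077, 0.997, 0.0], [0.997, -0.077, -0.001], [-0.001, 0.0, -1.0]]
contact_force: [0.4, 0.1, 7.7]
finger_gap: 0.0239
```

```bash
python3 go.py .4405 -.2570 .067 -4.2;python3 - <<'E'
from rig import env
from ov import *
for n in("scene",):
    c=env.read_camera(n)["color"][...,::-1].copy();cv2.imwrite(f"pics/{n}10.png",c)
draw("pics/scene10.png","scene",(290,190,70,60),10,[],"pics/s10.png")
E
```

```text
t 10.28 p [ 0.4406 -0.2571  0.0679] jaw -4.39 tilt [ 0.     -0.0013 -1.    ] F [0.42 0.06 7.68] M [0.   0.02 0.06] gap 0.0239 q [-0.59  0.56  2.06 -0.    0.52 -0.51]
shift cm [ 0.01 -0.01  0.09] turn [ 0.01  0.07 -0.19]
```

View pics/s10.png

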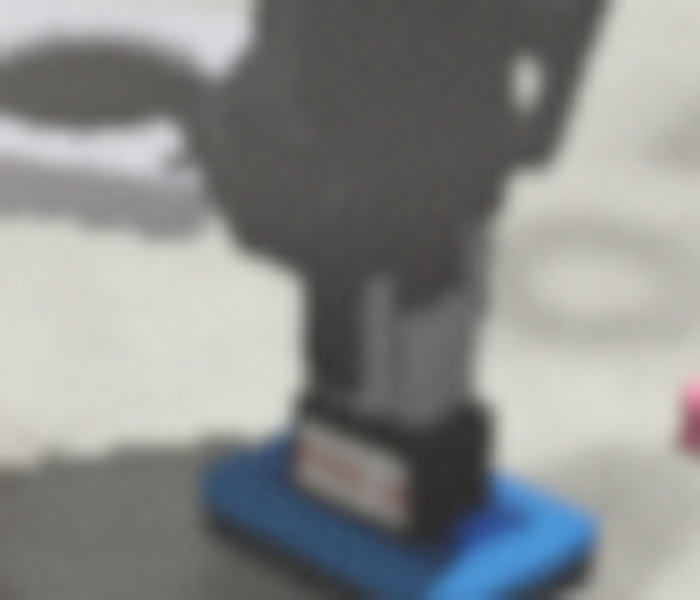

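Call:
step_arm(plan=[[[0,0,-0.3],[0,0,0],0.15],[[0,0,-1],[0,0,0],0.15],[[0,0,-2],[0,0,0],0.15],[[0,0,-3.2],[0,0,0],0.15],[[0,0,-4.4],[0,0,0],0.15],[[0,0,-5.2],[0,0,0],0.15],[[0,0,-5.5],[0,0,0],0.15],[[0,0,-5.5],[0,0,0],0.15]])

```text
time_s: 11.0
tool_pos: [0.441, -0.2573, 0.1239]
orientation: [[0.077, 0.997, 0.001], [0.997, -0.077, -0.002], [-0.002, 0.002, -1.0]]
contact_force: [-0.2, -0.4, -1.4]
finger_gap: 0.0237
```

```bash
python3 go.py .5222 .0188 .1235 24;python3 - <<'E'
from rig import env
from ov import *
for n in("scene",):
    c=env.read_camera(n)["color"][...,::-1].copy();cv2.imwrite(f"pics/{n}11.png",c)
draw("pics/scene11.png","scene",(280,165,90,85),7,[],"pics/s11.png")
E
```

```text
t 11.0 p [ 0.441  -0.2573  0.1239] jaw -4.39 tilt [ 0.0014 -0.0022 -1.    ] F [-0.24 -0.37 -1.39] M [-0.01  0.01 -0.01] gap 0.0237 q [-0.59  0.46  2.03 -0.    0.65 -0.51]
shift cm [ 2.815e+01  5.980e+00 -1.000e-02] turn [  0.06   0.14 -28.39]
```

View pics/s11.png

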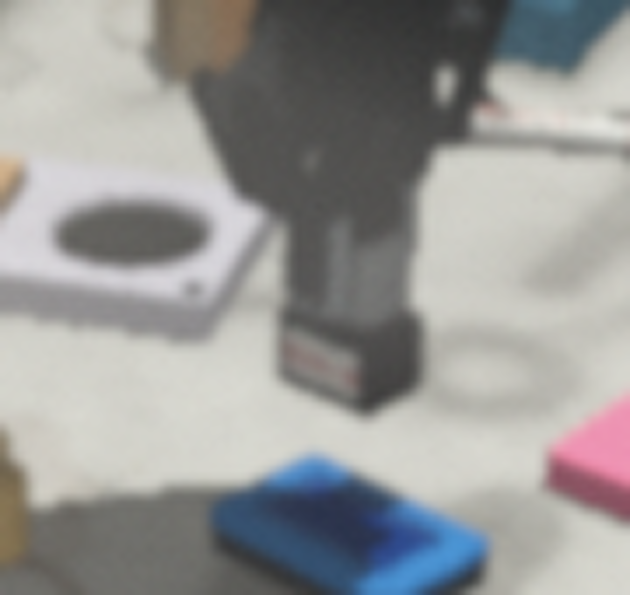

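Call:
step_arm(plan=[[[1,0.2,0],[0,0,-1],0.15],[[3,0.6,0],[0,0,-3],0.15],[[6,1.3,0],[0,0,-6],0.15],[[9.5,2,0],[0,0,-9.5],0.15],[[13,2.8,0],[0,0,-13],0.15],[[16.5,3.5,0],[0,0,-16.5],0.15],[[19.5,4.1,0],[0,0,-19.5],0.15],[[22,4.7,0],[0,0,-22],0.15]])

```text
time_s: 11.72
tool_pos: [0.504, -0.0385, 0.1223]
orientation: [[-0.307, 0.952, -0.001], [0.952, 0.307, -0.001], [-0.001, -0.001, -1.0]]
contact_force: [0.5, -0.6, -1.1]
finger_gap: 0.0234
```

```bash
python3 go.py .5222 .0188 .12 24
```

```text
t 11.72 p [ 0.504  -0.0385  0.1223] jaw 17.86 tilt [-7.0e-04 -1.3e-03 -1.0e+00] F [ 0.55 -0.56 -1.11] M [-0.03 -0.01 -0.01] gap 0.0234 q [-0.14  0.46  2.04 -0.    0.64 -0.45]
shift cm [4.9  3.49 0.22] turn [-0.07  0.06 -6.14]
```

Call:
step_arm(plan=[[[2,1.4,0],[0,0,-2.5],0.15],[[3.6,2.6,0.1],[0,0,-4.5],0.15],[[4.6,3.3,0.2],[0,0,-6],0.15],[[4.9,3.5,0.2],[0,0,-6.1],0.15],[[4.9,3.5,0.2],[0,0,-6.1],0.15],[[4.9,3.5,0.2],[0,0,-6.1],0.15]])

```text
time_s: 12.22
tool_pos: [0.5218, 0.0184, 0.1199]
orientation: [[-0.406, 0.914, -0.002], [0.914, 0.406, -0.001], [-0.001, -0.002, -1.0]]
contact_force: [-0.1, 0.7, -1.0]
finger_gap: 0.0234
```

```bash
python3 go.py .5222 .0188 .0830 24
```

```text
t 12.22 p [0.5218 0.0184 0.1199] jaw 23.94 tilt [-0.0015 -0.0015 -1.    ] F [-0.08  0.75 -1.02] M [-0.01 -0.01  0.04] gap 0.0234 q [-0.02  0.48  2.   -0.    0.66 -0.44]
shift cm [0.02 0.06 3.69] turn [-0.12  0.04 -0.06]
```

Call:
step_arm(plan=[[[0,0.05,1],[-0.1,0,0],0.15],[[0,0.05,2.2],[-0.1,0,0],0.15],[[0,0.05,3.1],[-0.1,0,0],0.15],[[0,0.05,3.6],[-0.1,0,0],0.15],[[0,0.05,3.6],[-0.1,0,0],0.15],[[0,0.05,3.6],[-0.1,0,0],0.15]])

```text
time_s: 12.72
tool_pos: [0.5219, 0.0182, 0.0835]
orientation: [[-0.405, 0.914, -0.001], [0.914, 0.405, -0.001], [-0.0, -0.001, -1.0]]
contact_force: [-0.1, -0.2, -1.7]
finger_gap: 0.0236
```

```bash
python3 go.py .5222 .0188 .0797 24;python3 - <<'E'
from rig import env
from ov import *
for n in("scene",):
    c=env.read_camera(n)["color"][...,::-1].copy();cv2.imwrite(f"pics/{n}12.png",c)
draw("pics/scene12.png","scene",(235,140,80,75),8,[],"pics/s12.png")
E
```

```text
t 12.72 p [0.5219 0.0182 0.0835] jaw 23.89 tilt [-9.e-04 -7.e-04 -1.e+00] F [-0.13 -0.17 -1.72] M [ 0.01  0.02 -0.01] gap 0.0236 q [-0.02  0.54  2.03 -0.    0.58 -0.44]
shift cm [0.04 0.05 0.38] turn [-0.06  0.02 -0.11]
```

View pics/s12.png

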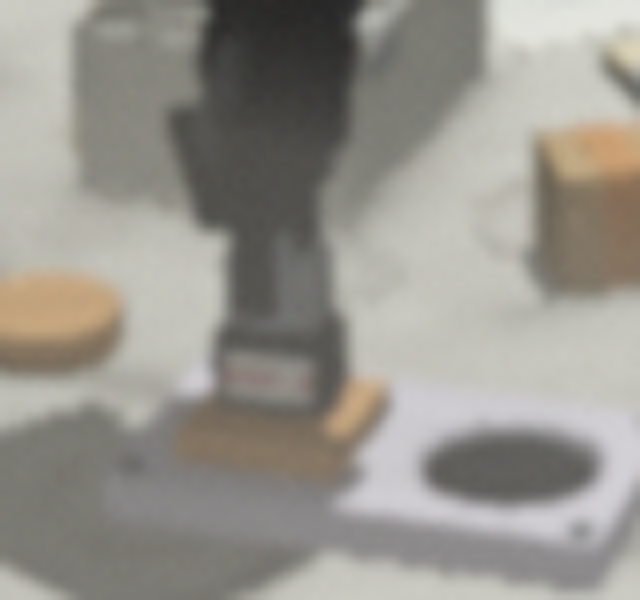

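```bash
python3 - <<'E'
from ov import *
p=(.5219,.0182);b=.0835-.0519
draw("pics/scene12.png","scene",(248,170,50,40),14,[rect(p,24,.015,.021,b),rect(p,24,.015,.021,b+.028),rect((.5224,.0189),24,.03,.03,.028)],"pics/s12o.png")
draw("pics/scene12.png","scene",(248,170,50,40),14,[],"pics/s12n.png")
E
```

```text
(no output)
```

View pics/s12o.png

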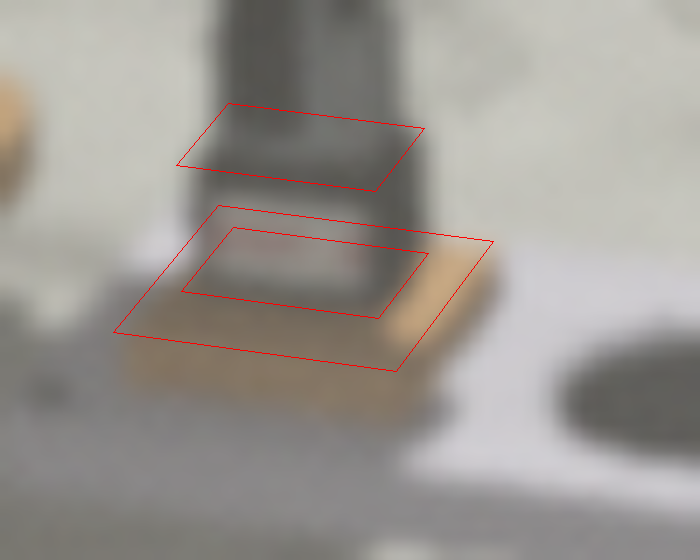

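View pics/s12n.png

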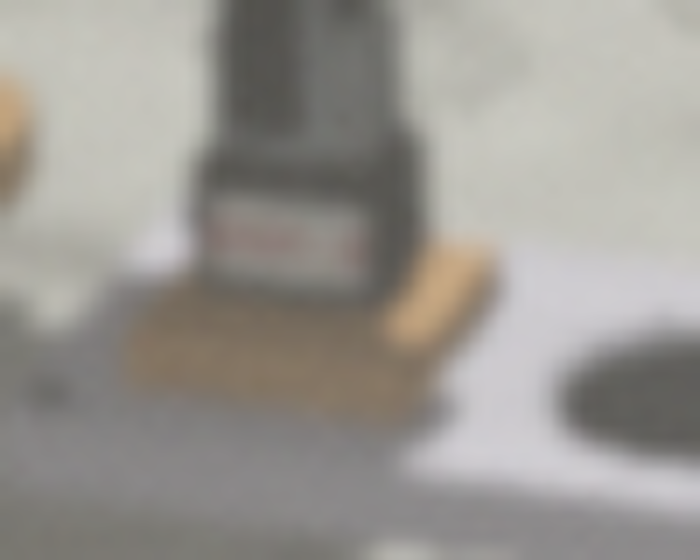

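Call:
step_arm(plan=[[[0,-0.15,0],[0,0,0],0.15],[[0,-0.15,0.1],[0,0,0],0.15],[[0,-0.15,0.2],[0,0,0],0.15],[[0,-0.15,0.3],[0,0,0],0.15],[[0,-0.15,0.38],[0,0,0],0.15],[[0,-0.15,0.42],[0,0,0],0.15]])

```text
time_s: 13.27
tool_pos: [0.521, 0.0178, 0.0801]
orientation: [[-0.405, 0.914, 0.0], [0.914, 0.405, -0.001], [-0.001, -0.0, -1.0]]
contact_force: [-4.5, 0.9, 18.7]
finger_gap: 0.0236
```

```bash
python3 go.py .5207 .0175 .0795 24
```

```text
t 13.27 p [0.521  0.0178 0.0801] jaw 23.91 tilt [ 2.e-04 -7.e-04 -1.e+00] F [-4.53  0.93 18.74] M [0.07 0.66 0.02] gap 0.0236 q [-0.02  0.55  2.03 -0.    0.56 -0.44]
shift cm [-0.02 -0.04  0.06] turn [-0.    0.04 -0.09]
```

Call:
step_arm(plan=[[[0,0,0.05],[0,0,0],0.15],[[0,0,0.05],[0,0,0],0.15],[[0,0,0.05],[0,0,0],0.15],[[0,0,0.05],[0,0,0],0.15],[[0,0,0.05],[0,0,0],0.15]])

```text
time_s: 13.68
tool_pos: [0.5209, 0.0178, 0.0801]
orientation: [[-0.405, 0.914, 0.0], [0.914, 0.405, -0.001], [-0.001, 0.0, -1.0]]
contact_force: [-3.1, 0.3, 12.5]
finger_gap: 0.0232
```

```bash
python3 go.py .5207 .0175 .0795 24;python3 - <<'E'
from rig import env
from ov import *
for n in("scene",):
    c=env.read_camera(n)["color"][...,::-1].copy();cv2.imwrite(f"pics/{n}13.png",c)
draw("pics/scene13.png","scene",(248,170,50,40),14,[],"pics/s13.png")
E
```

```text
t 13.68 p [0.5209 0.0178 0.0801] jaw 23.92 tilt [ 5.e-04 -8.e-04 -1.e+00] F [-3.11  0.32 12.48] M [-0.14  0.65 -0.05] gap 0.0232 q [-0.02  0.55  2.03 -0.    0.56 -0.44]
shift cm [-0.02 -0.04  0.06] turn [ 0.01  0.05 -0.08]
```

View pics/s13.png

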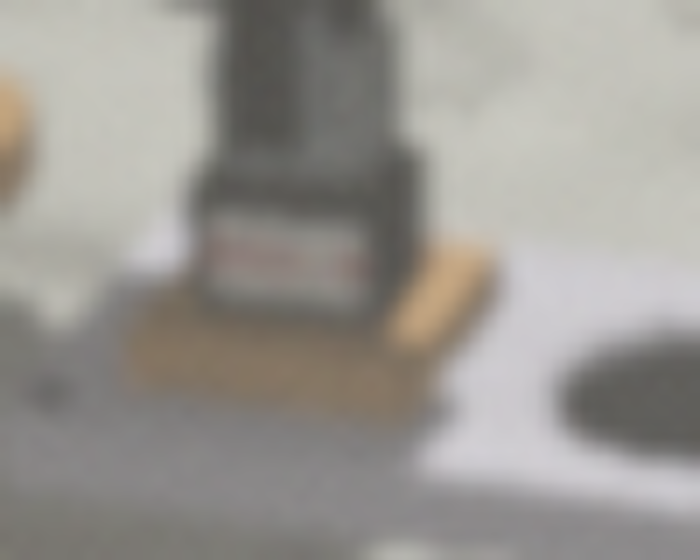

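Call:
step_arm(plan=[[[0,0,-0.3],[0,0,0],0.15],[[0,0,-1.2],[0,0,0],0.15],[[0,0,-2.4],[0,0,0],0.15],[[0,0,-3.4],[0,0,0],0.15],[[0,0,-4],[0,0,0],0.15],[[0,0,-4.2],[0,0,0],0.15],[[0,0,-4.2],[0,0,0],0.15]])

```text
time_s: 14.32
tool_pos: [0.5213, 0.0179, 0.1228]
orientation: [[-0.405, 0.914, 0.002], [0.914, 0.405, -0.001], [-0.001, 0.001, -1.0]]
contact_force: [0.4, -0.7, -1.5]
finger_gap: 0.0235
```

```bash
python3 go.py .4415 -.2571 .122 -4.4
```

```text
t 14.32 p [0.5213 0.0179 0.1228] jaw 23.92 tilt [ 1.7e-03 -8.0e-04 -1.0e+00] F [ 0.38 -0.7  -1.46] M [-0.01 -0.02  0.02] gap 0.0235 q [-0.02  0.47  2.01 -0.    0.66 -0.44]
shift cm [-21.9  -18.45   0.09] turn [ 0.09  0.06 28.32]
```

Call:
step_arm(plan=[[[-0.7,-0.6,0],[0,0,1],0.15],[[-2.4,-2,0],[0,0,3],0.15],[[-4.7,-3.9,0],[0,0,6],0.15],[[-7.3,-6.1,0],[0,0,9.5],0.15],[[-10,-8.4,0],[0,0,13],0.15],[[-12.7,-10.7,0],[0,0,16.5],0.15],[[-15.2,-12.8,0],[0,0,20],0.15],[[-17.2,-14.5,0],[0,0,23],0.15]])

```text
time_s: 14.98
tool_pos: [0.457, -0.2005, 0.1224]
orientation: [[-0.011, 1.0, 0.001], [1.0, 0.011, -0.001], [-0.001, 0.001, -1.0]]
contact_force: [0.8, 0.0, -1.7]
finger_gap: 0.0237
```

```bash
python3 go.py .4420 -.2571 .122 -4.4
```

```text
t 14.98 p [ 0.457  -0.2005  0.1224] jaw 0.65 tilt [ 9.e-04 -6.e-04 -1.e+00] F [ 0.85  0.01 -1.72] M [ 0.03 -0.03 -0.  ] gap 0.0237 q [-0.47  0.45  2.06 -0.    0.63 -0.49]
shift cm [-5.65 -1.56  0.04] turn [0.05 0.03 5.05]
```

Call:
step_arm(plan=[[[-2.2,-0.6,0],[0,0,2],0.15],[[-4.2,-1.1,0],[0,0,4],0.15],[[-5.3,-1.4,0.2],[0,0,5],0.15],[[-5.65,-1.55,1],[0,0,5],0.15],[[-5.65,-1.55,2.2],[0,0,5],0.15],[[-5.65,-1.55,3.4],[0,0,5],0.15],[[-5.65,-1.55,4.2],[0,0,5],0.15],[[-5.65,-1.55,4.4],[0,0,5],0.15]])

```text
time_s: 15.65
tool_pos: [0.4414, -0.2559, 0.0766]
orientation: [[0.075, 0.997, -0.001], [0.997, -0.075, 0.001], [0.001, -0.001, -1.0]]
contact_force: [-0.3, -0.2, -2.1]
finger_gap: 0.0239
```

```bash
python3 go.py .4420 -.2571 .0680 -4.4;python3 - <<'E'
from rig import env
from ov import *
for n in("scene",):
    c=env.read_camera(n)["color"][...,::-1].copy();cv2.imwrite(f"pics/{n}14.png",c)
draw("pics/scene14.png","scene",(290,190,70,60),10,[],"pics/s14.png")
E
```

```text
t 15.65 p [ 0.4414 -0.2559  0.0766] jaw -4.29 tilt [-0.0014  0.001  -1.    ] F [-0.35 -0.22 -2.08] M [-0.01 -0.01 -0.04] gap 0.0239 q [-0.58  0.54  2.06  0.    0.54 -0.51]
shift cm [-0.11  0.07  0.86] turn [-0.08 -0.05  0.11]
```

View pics/s14.png

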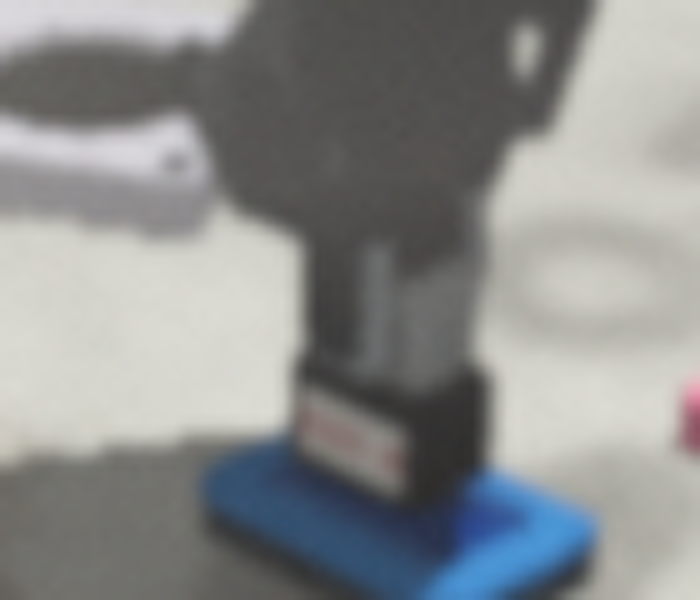

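Hovering upright just above the pad. Lowering it gently.

Call:
step_arm(plan=[[[-0.1,0.07,0.2],[-0.1,0,0],0.15],[[-0.1,0.07,0.4],[-0.1,0,0],0.15],[[-0.1,0.07,0.6],[-0.1,0,0],0.15],[[-0.1,0.07,0.75],[-0.1,0,0],0.15],[[-0.1,0.07,0.83],[-0.1,0,0],0.15],[[-0.1,0.07,0.86],[-0.1,0,0],0.15],[[-0.1,0.07,0.86],[-0.1,0,0],0.15]])

```text
time_s: 16.28
tool_pos: [0.4422, -0.2572, 0.0685]
orientation: [[0.075, 0.997, 0.001], [0.997, -0.075, 0.001], [0.001, 0.001, -1.0]]
contact_force: [0.1, 0.0, -2.7]
finger_gap: 0.0237
```

```bash
python3 go.py .4420 -.2571 .0680 -4.4;python3 - <<'E'
from rig import env
from ov import *
for n in("scene",):
    c=env.read_camera(n)["color"][...,::-1].copy();cv2.imwrite(f"pics/{n}15.png",c)
draw("pics/scene15.png","scene",(290,190,70,60),10,[],"pics/s15.png")
E
```

```text
t 16.28 p [ 0.4422 -0.2572  0.0685] jaw -4.29 tilt [ 7.e-04  6.e-04 -1.e+00] F [ 0.1   0.01 -2.74] M [-0.02  0.03 -0.05] gap 0.0237 q [-0.59  0.56  2.06  0.    0.53 -0.51]
shift cm [ 0.01 -0.02  0.05] turn [ 0.04 -0.04  0.11]
```

View pics/s15.png

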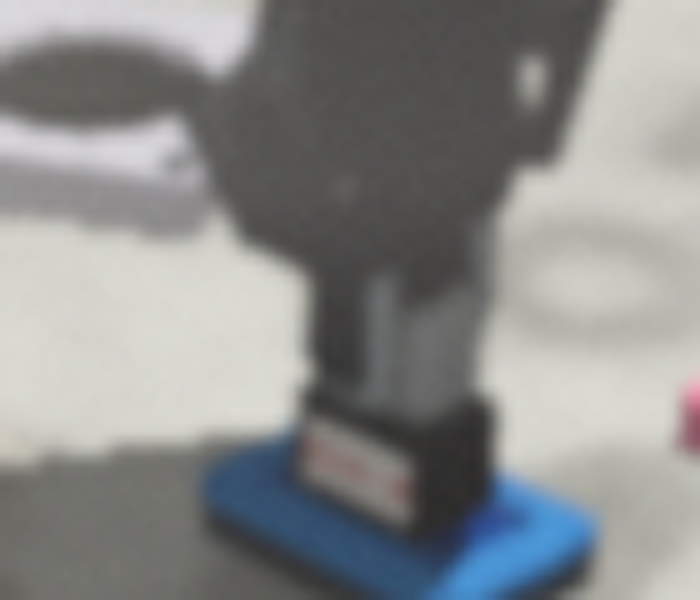

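Call:
step_arm(plan=[[[0,0,0.03],[0,0,0],0.15],[[0,0,0.06],[0,0,0],0.15],[[0,0,0.1],[0,0,0],0.15],[[0,0,0.1],[0,0,0],0.15]])

```text
time_s: 16.67
tool_pos: [0.4423, -0.2572, 0.0679]
orientation: [[0.075, 0.997, 0.001], [0.997, -0.075, 0.0], [0.0, 0.001, -1.0]]
contact_force: [-0.6, 1.9, 9.1]
finger_gap: 0.0235
```

Contact at 9 N, at the same TCP height (0.0679) as when I gripped it. Opening slowly.

Call:
step_arm(plan=[[[0,0,0],[0,0,0],0.3],[[0,0,0],[0,0,0],0.34],[[0,0,0],[0,0,0],0.4],[[0,0,0],[0,0,0],0.5],[[0,0,0],[0,0,0],0.7],[[0,0,0],[0,0,0],1],[[0,0,0],[0,0,0],1],[[0,0,0],[0,0,0],1]])

```text
time_s: 17.33
tool_pos: [0.4423, -0.2572, 0.0679]
orientation: [[0.075, 0.997, 0.001], [0.997, -0.075, 0.0], [0.001, 0.001, -1.0]]
contact_force: [-0.8, -0.1, -0.0]
finger_gap: 0.0851
```

```bash
python3 go.py .4420 -.2571 .0680 -4.4;python3 - <<'E'
from rig import env
from ov import *
for n in("scene",):
    c=env.read_camera(n)["color"][...,::-1].copy();cv2.imwrite(f"pics/{n}16.png",c)
draw("pics/scene16.png","scene",(280,165,90,85),7,[],"pics/s16.png")
E
```

```text
t 17.33 p [ 0.4423 -0.2572  0.0679] jaw -4.29 tilt [ 1.1e-03  5.0e-04 -1.0e+00] F [-0.83 -0.11 -0.05] M [ 0.02  0.01 -0.01] gap 0.0851 q [-0.59  0.56  2.06  0.    0.52 -0.51]
shift cm [ 0.01 -0.03 -0.01] turn [ 0.06 -0.03  0.11]
```

View pics/s16.png

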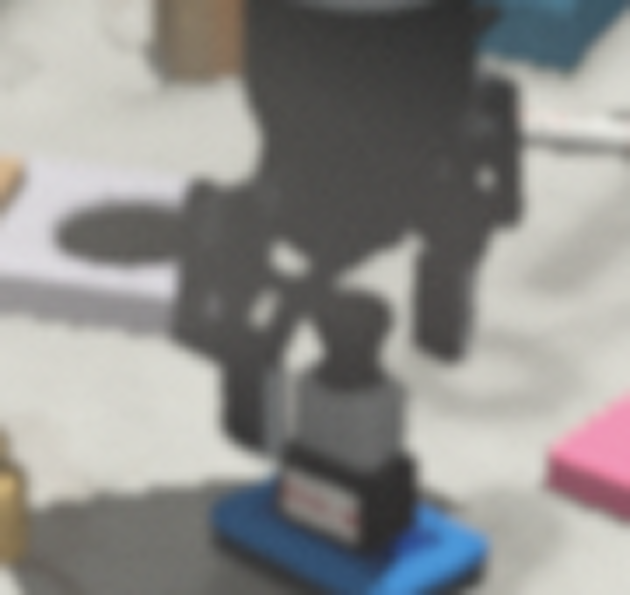

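The stamp stands upright, in practically the same place as in the earlier view of the same crop (foot at (280–415, 445–555), as before). I'll retreat up and away to the right, clear of the top view.

Call:
step_arm(plan=[[[0,0,-1.5],[0,0,0],1],[[0,0,-5],[0,0,0],1],[[0,0,-9],[0,0,0],1],[[0,0,-13],[0,0,0],1],[[-3,-1,-16],[0,0,0],1],[[-6.5,-3,-17],[0,0,0],1],[[-10,-5,-18],[0,0,0],1],[[-13.5,-7,-18],[0,0,0],1]])

```text
time_s: 18.05
tool_pos: [0.362, -0.3884, 0.2503]
orientation: [[0.074, 0.997, 0.004], [0.997, -0.074, -0.002], [-0.002, 0.004, -1.0]]
contact_force: [1.7, -0.8, 0.2]
finger_gap: 0.0852
```

Call:
step_arm(plan=[[[-3.5,-1.5,0],[0,0,0],1],[[-7,-3,0],[0,0,0],1],[[-10.5,-4.5,0],[0,0,0],1],[[-14,-6,0],[0,0,0],1],[[-17,-7,0],[0,0,0],1],[[-18,-7,0],[0,0,0],1],[[-18,-7,0],[0,0,0],1]])

```text
time_s: 18.63
tool_pos: [0.2779, -0.565, 0.25]
orientation: [[0.076, 0.997, 0.004], [0.997, -0.076, -0.003], [-0.003, 0.004, -1.0]]
contact_force: [-0.8, 1.4, -0.1]
finger_gap: 0.085
```

```bash
python3 - <<'E'
from rig import env
from ov import *
for n in("scene","top"):
    c=env.read_camera(n)["color"][...,::-1].copy();cv2.imwrite(f"pics/{n}17.png",c)
draw("pics/scene17.png","scene",(225,145,175,120),4.5,[],"pics/s17.png")
draw("pics/top17.png","top",(180,120,190,145),4.1,[],"pics/t17.png")
E
```

```text
(no output)
```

View pics/s17.png

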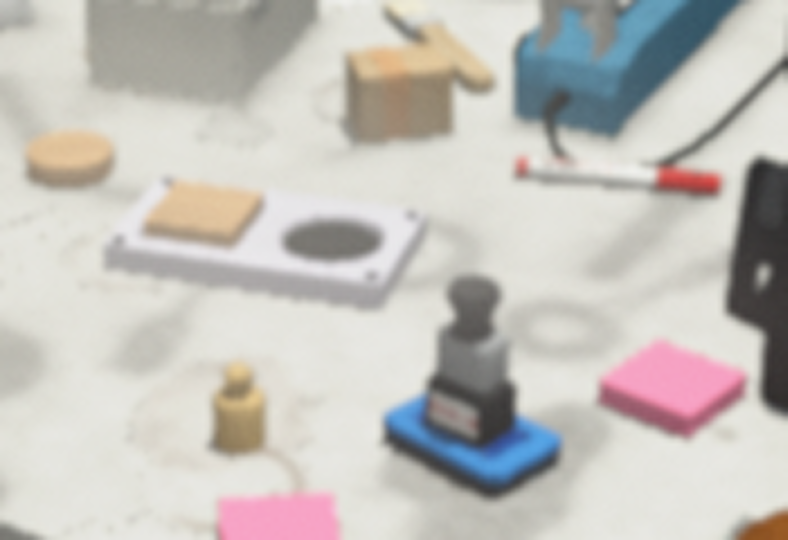

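View pics/t17.png

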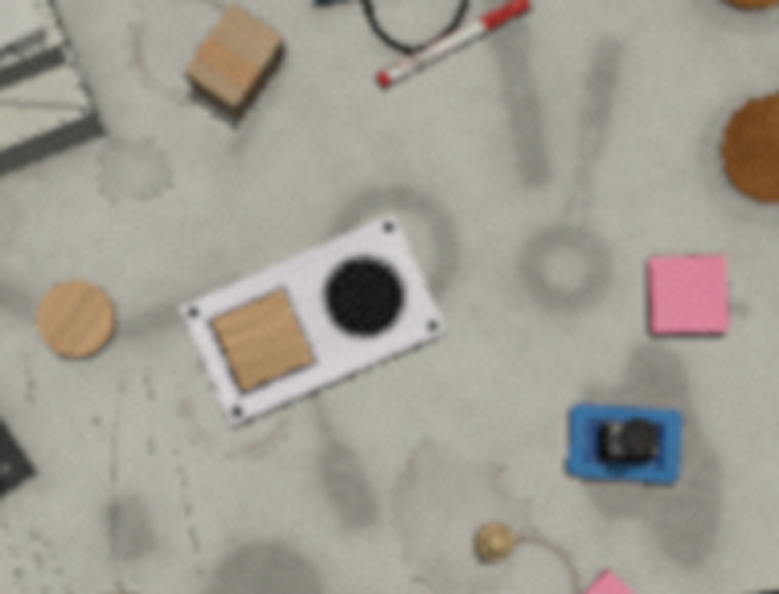

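The lid lies flat in the square pocket. The stamp stands on the pad where it stood at the start (knob at (474,288) in both scene crops). The round lid, carton and weight haven't moved.

```bash
python3 -c "
from rig import env
print(env.job_done())"
```

```text
the job is handed in; nothing more can be done
None
```

The job is done and handed in at about 18.7 s. I laid the square lid wood side up in the square pocket, pressed the stamp upright on the lid, and stood it back on the ink pad.

- **Lid:** on the way in it caught the pocket's chamfer at about 15 N. I moved it 2.5 mm over and it then seated at the expected height. Both cameras show it lying flat in the square pocket.
- **Stamping:** I pressed with 12–19 N for about 0.6 s, with the stamp roughly centred on the lid. The scene camera suggested up to about 3 mm off centre, away from that camera.
- **Stamp return:** it touched the pad at the same height it was gripped at and was upright after release. Closing the jaws had pushed it sideways by about 1–2 mm, so I corrected for that when putting it down. In the last picture it appears where it was at the start, to within about a pixel (2–3 mm).
- **Bystanders:** the round lid, carton, brass weight and the pink look-alikes in view had not moved in the last pictures, and the arm was clear of everything. The blue look-alike was outside those last crops, and I did not go near it.
- **Disagreement:** the two cameras' positions for the jig and the pad differed by 5–10 mm. I relied on arm contact and hand-to-object comparisons for the final fits.

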